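# Set up the ironing stand: hang the caddy, fill it, and rail the clip hangers

## Robot

A 6-joint arm with a two-finger parallel gripper is mounted at the origin on the work surface. World frame = base frame: x ahead of the robot, y to its left, z up, the work surface at z = 0. Lengths are in mm, angles in rad, forces in N, time in s.
With the tool pointing down it reaches from about 400 to 925 mm from the base axis. Payload 12.5 kg.
Tool frame: the origin (TCP) lies on the centre line of the jaws, within the pads' length; the fingertips stand 14 mm ahead of it and the grasp point (between the pads) lies 5 mm behind it; z points along the fingers, x is the direction in which the jaws open and shut, and the axes are right-handed (so a half turn about z gives the same grasp; the last joint's range is limited). The gripper opens to 95 mm and grips with 3 to 60 N. Pads are 20 mm wide; open, the fingers measure 119 mm over their backs; the gripper's body (75 mm by 180 mm) begins 59 mm behind the grasp point.
Start: joints at [1.209, 0.491, 1.559, -0, 1.092, -0.106], TCP at [158.119, 604.685, 228.661] pointing down, gripper open.
Joint ranges: [-3.1, 3.1], [-0.84, 2.19], [0.05, 2.79], [-1.13, 4.28], [0.06, 2.93], [-2.69, 2.69]. Speed limits (rad/s): [2.22, 2.22, 2.79, 3.14, 3.14, 3.14].

## Interface

Orientations are given as [roll, pitch, yaw] about the fixed x, y, z axes, in that order (R = Rz(yaw) Ry(pitch) Rx(roll)).
In Python, from cell import state, read_camera, job_done gives the robot as it stands.
- The arm moves only by the shell command python3 -m handwheel 'ROWS'. ROWS is JSON, a list of rows, each an object of numbers: "hand": the finger opening in m, from 0 to 0.0951; "x", "y", "z": the shift along the world's x, y, z in m; "spin": the turn about the world's z in units of 5 degrees (1.0 is 5 degrees). In form: [{"hand": .., "x": .., "y": .., "z": .., "spin": ..}, ...]. A call has 1 to 20 rows; each row is the pose to reach, as a shift and turn from the pose commanded when the call began; what a row does not reach only later rows make up. A row lasts 1/12 s, in which the tool goes at most 41.7 mm and 7.16 degrees, less where a joint would pass 70% of its speed; a pose out of reach is approached as far as the arm can. A call with a gripper value outside its range is refused whole. The fingers move at their own pace and stop on an object; the grip force is fixed at half the most. Time passes only in rows, so rows that repeat a pose let the fingers close. It gives the time, the measured TCP pose, the force and the opening at its end, in the units of the state.
- state(): the state, without advancing time (a new reading comes with each control period).
- read_camera(name): name is "scene" or "side" or "wrist"; returns a dict with "img" (420x560x3 uint8, red, green, blue), "fx", "fy", "cx", "cy" (pixels), "T" (4x4, takes a point from camera to world coordinates). Camera axes: x right, y down, z forward; pixel columns grow to the right and rows downward; lengths in mm; the calibration is good to about 2 mm. A picture is of the moment at which its call begins. There is no depth.
- job_done(): hands the job in, once; it reports no verdict.
The state is a dict: "t": time; "joints": joint angles; "qvel": joint speeds; "tau": joint torques, N m; "eef_pos": TCP position; "tcp_rot": TCP orientation; "ft_force": force on the tool from outside, world axes, zero at the start; "moment": the same for the moment, N m; "opening": opening from 0.0 (shut) to 1.0 (fully open).
Only numpy, scipy, OpenCV 4.12 (cv2) and the standard library are available. Lean on these libraries where they do the work, as an engineer would, in place of code of your own. Each camera call takes 0.05 s, during which the arm holds its last target. There are 200 camera calls.

## Task

First hang the empty caddy by its two flange holes, fully home on the two upright pins, its box on the robot's side of the pin stand. After that stand every spray can upright in the hung caddy, one to a compartment, and hook every clip hanger over the rail to the right (seen from the robot) of the black band. Only when all the hangers hang together right of the band, slide the whole row along the rail to the left until every hook is clear past the band, all hanging straight; leave the iron, jug and brush alone.

Things in the scene. Friction and masses are not known exactly. Their poses are not given: they have to be found in the camera images.
- caddy: grey plastic caddy, open box 78 (x) x 164 (y) x 64 mm, walls and floor 4 mm; origin centre of underside. A 10 mm wall at y=0 makes two compartments 70 x 73 mm and rises into a grip 46 (x) x 10 mm, top z=108; centre of mass near it. A 28 mm flange, z 58 to 64, runs along the +x wall. Starts with flange away from robot. Hung: origin z=72, 53 mm on the robot's side of the pin line
- hole_left (a point): centre of the 14 mm hole at the caddy flange's +y end (caddy x=53, y=+70 mm), at the flange's underside, z=58 mm
- hole_right (a point): centre of the 14 mm hole at the caddy flange's -y end (caddy x=53, y=-70 mm), at the flange's underside, z=58 mm
- pin_stand: fixed grey steel stand; origin on the table under the pin line, +x away from the robot (yaw within 0.08 rad). Beam 190 mm along y, 26 mm deep, top z=130, front face 12 mm on the robot's side of the pin line; lower crossbar at z=75, two posts, feet 120 mm long in x. Two upright pins at y=+-70. It and the rail stand swap places between starts
- pin_left (a point): foot of the +y pin on the beam's top; the pin is 10 mm thick, 29 mm tall, its top 8 mm tapered
- pin_right (a point): foot of the -y pin on the beam's top; same pin
- rail_stand: fixed stand with a round level steel rail 12 mm thick along its y, axis at z=200 mm, between two 15 mm square posts that reach z=206, feet 120 mm long in x; 370 mm of free rail (y=-185 to +185 mm). Origin on the table under the rail's middle, +x away from the robot (yaw within 0.08 rad)
- rail_mark (a point): centre of the black painted band, 8 mm wide, on the rail axis, at y=+10 mm of the rail stand, axes as the stand's; hooks slide over it freely
- rail_right (a point): -y (right) end of the free rail, on its axis, at the right post's inner face
- rail_left (a point): +y (left) end of the free rail, on its axis, at the left post's inner face
- hanger_a: wooden hanger, 160 g, 110 (x) x 44 (y) x 141 mm, standing on two steel clips 30 x 44 x 44 mm at x=+-40; None if absent. Origin under its centre. Bar between the clips, top z=44; neck x -18 to -8. The hook's crown is a saddle 34 x 44 x 8 mm (z 100 to 108) with a grip tab 34 (x) x 14 (y) mm on it, up to z=141. Hook mouth faces +x, at start away from robot (yaw within 0.25 rad). Hung: z=106
- hook_a (a point): centre of the inner top of hanger_a's hook, 100 mm above its underside; hung, it rests on the rail's top, 6 mm above the axis. Hook inner width 16 mm (x -8 to +8); neck and tip leg 30 mm wide; tip leg, x 8 to 16, reaches down to z=79, so the mouth is 35 mm high, from the bar to the tip
- hanger_b: another clip hanger just like hanger_a; None if absent
- hook_b (a point): centre of the inner top of hanger_b's hook, 100 mm above its underside; hung, it rests on the rail's top, 6 mm above the axis. Hook inner width 16 mm (x -8 to +8); neck and tip leg 30 mm wide; tip leg, x 8 to 16, reaches down to z=79, so the mouth is 35 mm high, from the bar to the tip
- hanger_c: another clip hanger just like hanger_a; None if absent
- hook_c (a point): centre of the inner top of hanger_c's hook, 100 mm above its underside; hung, it rests on the rail's top, 6 mm above the axis. Hook inner width 16 mm (x -8 to +8); neck and tip leg 30 mm wide; tip leg, x 8 to 16, reaches down to z=79, so the mouth is 35 mm high, from the bar to the tip
- can_a: plain aluminium spray can, 48 mm diameter, 110 mm tall, 150 g, standing upright; origin centre of underside; None if absent
- can_b: plain aluminium spray can, 48 mm diameter, 110 mm tall, 150 g, standing upright; origin centre of underside; None if absent
- iron: pressing iron lying flat, 200 x 100 x 112 mm, origin centre of underside; to be left alone
- jug: white mug, 80 mm diameter, 100 mm tall, origin centre of underside; to be left alone
- brush: clothes brush, 150 x 45 x 35 mm, origin centre of underside; to be left alone

How it is judged:
By the outcome, as a careful person would: the job done as asked, in the order asked, and still so for the second after the job is handed in, with the robot touching nothing.
Of hanger_a, hanger_b, hanger_c only 2 to 3 are there at a start; the rules pass over those that are not, and their reading is None.
Of can_a, can_b only 1 to 2 are there at a start; the rules pass over those that are not, and their reading is None.
At some moment in a run one of caddy, hanger_a, hanger_b, hanger_c may be knocked a few centimetres aside while the robot is not near it.
It also fails if it takes over 208 s, if anything falls off the work surface, if the arm or the gripper's body presses on something with over 40 N, if the wrist force passes 120 N, or if a joint passes its speed limit or range.

## Working session

There is one attempt and no reset: what is moved stays moved. The work goes in short steps, Python scripts to look and compute and a shell command to move; the robot and the scene stay as the last step left them, time stands still between calls to the robot, and variables do not carry over. Pictures are saved under pics/ and viewed, about 12 in all and at most 16, crops included, and the job is handed in when it is done.

```bash
mkdir -p pics; ls; python3 - <<'E'
from cell import state, read_camera
import cv2,numpy as np
s=state();print(s)
for n in ["scene","side"]:
    c=read_camera(n);cv2.imwrite(f"pics/{n}0.png",c["img"][:,:,::-1]);np.save(f"pics/{n}0.npy",c,allow_pickle=True)
    print(n,c["fx"],c["fy"],c["cx"],c["cy"]);print(np.round(c["T"],3))
E
```

```text
pics
{'t': 0.0, 'joints': array([ 1.20936517e+00,  4.91568377e-01,  1.55946426e+00,  6.54788408e-06,
        1.09172075e+00, -1.05595976e-01]), 'qvel': array([-0.00049821,  0.00079434, -0.00048416, -0.00064102, -0.00176118,
        0.00018046]), 'tau': array([-2.04835334e-03, -6.12648869e+01, -2.58169073e+01,  6.91555697e-02,
        4.84182313e-02, -1.11619686e-04]), 'eef_pos': array([158.04702272, 604.43817853, 228.05116922]), 'tcp_rot': array([-3.14146454e+00,  1.15365967e-03,  1.31495820e+00]), 'ft_force': array([0.32877926, 0.04048207, 0.85137338]), 'moment': array([ 0.01979109, -0.00148982,  0.03585533]), 'opening': 1.0006169795806696}
scene 472.2567512522185 472.2567512522185 277.83251250321126 204.3612728759224
[[ 7.130000e-01  5.230000e-01 -4.670000e-01  1.209681e+03]
 [ 7.010000e-01 -5.420000e-01  4.640000e-01 -6.562980e+02]
 [-1.000000e-02 -6.580000e-01 -7.530000e-01  1.150963e+03]
 [ 0.000000e+00  0.000000e+00  0.000000e+00  1.000000e+00]]
side 490.79123105675393 490.79123105675393 280.909684873729 208.1541965704247
[[ 9.220000e-01 -2.510000e-01  2.970000e-01  7.805500e+01]
 [-3.880000e-01 -5.620000e-01  7.310000e-01 -1.232232e+03]
 [-1.700000e-02 -7.880000e-01 -6.150000e-01  1.139242e+03]
 [ 0.000000e+00  0.000000e+00  0.000000e+00  1.000000e+00]]
```

View pics/scene0.png

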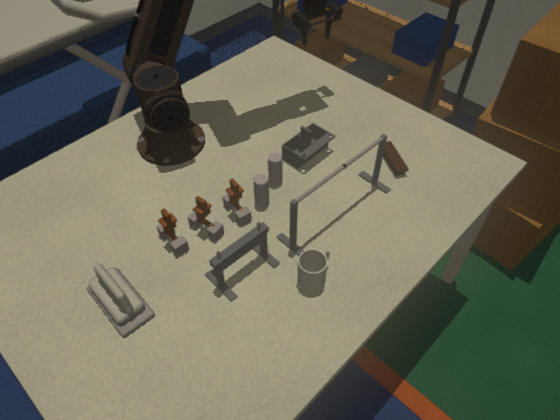

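View pics/side0.png

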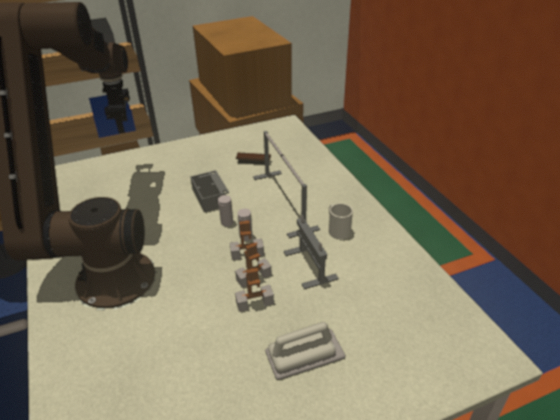

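```bash
cat > h.py <<'E'
import numpy as np,cv2
from cell import state, read_camera
def load(f): return np.load(f,allow_pickle=True).item()
def ray(c,u,v):
    d=c["T"][:3,:3]@np.array([(u-c["cx"])/c["fx"],(v-c["cy"])/c["fy"],1]);return c["T"][:3,3],d
def onz(c,u,v,z):
    o,d=ray(c,u,v);return o+d*(z-o[2])/d[2]
def tri(c1,p1,c2,p2):
    o,d=ray(c1,*p1);q,e=ray(c2,*p2)
    s,t=np.linalg.lstsq(np.c_[d,-e],q-o,rcond=None)[0];a=o+s*d;b=q+t*e
    return (a+b)/2,np.linalg.norm(a-b)
def proj(c,P):
    p=np.linalg.inv(c["T"])@np.r_[P,1];return np.array([c["cx"]+c["fx"]*p[0]/p[2],c["cy"]+c["fy"]*p[1]/p[2]])
def snap(n,f):
    c=read_camera(n);np.save(f"pics/{f}.npy",c,allow_pickle=True);return c
def crop(c,f,x0,y0,x1,y1,k):
    cv2.imwrite(f"pics/{f}.png",cv2.resize(c["img"][y0:y1,x0:x1,::-1],None,fx=k,fy=k,interpolation=cv2.INTER_CUBIC))
E
python3 - <<'E'
from h import *
a=load("pics/scene0.npy");b=load("pics/side0.npy")
crop(a,"sc1",145,115,411,305,3);crop(b,"si1",180,120,380,320,3)
E
```

```text
(no output)
```

View pics/sc1.png

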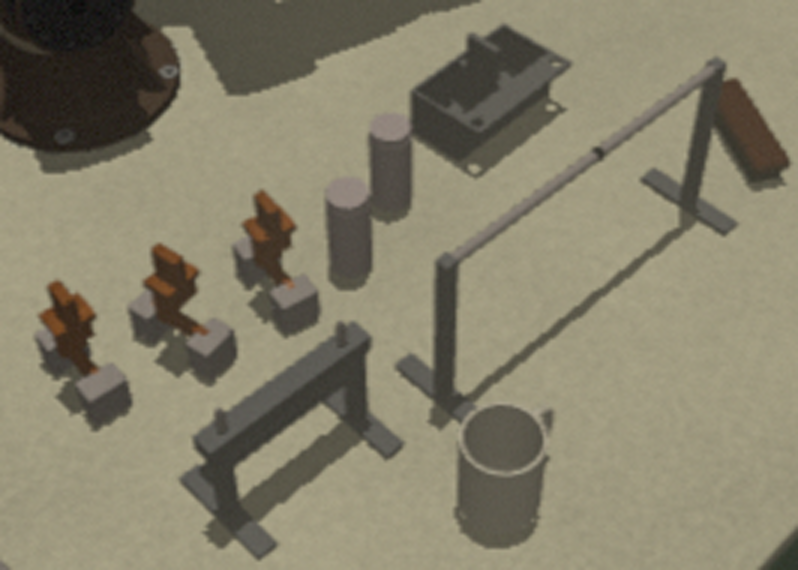

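View pics/si1.png

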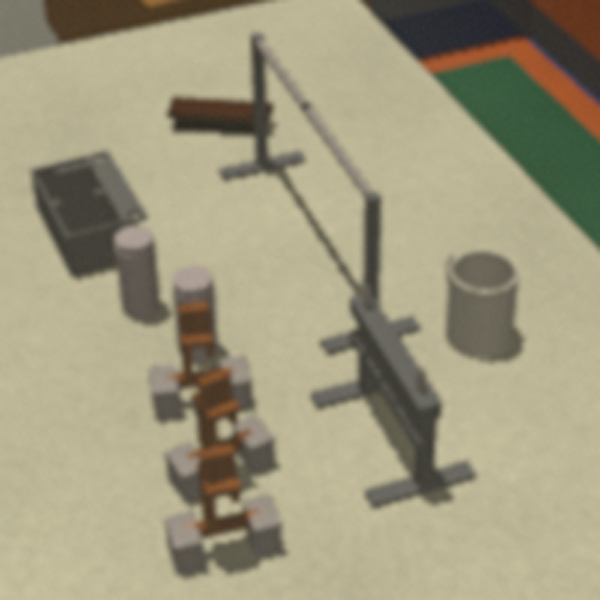

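```bash
python3 - <<'E'
from h import *
a=load("pics/scene0.npy");b=load("pics/side0.npy")
S=lambda x,y:(145+(x+.5)/3-.5,115+(y+.5)/3-.5); D=lambda x,y:(180+(x+.5)/3-.5,120+(y+.5)/3-.5)
for n,p,z in [("pinR",(222,411),159),("pinL",(342,325),159),("postR",(448,261),206),("postL",(716,66),206),("band",(599,153),200),
 ("canB",(349,193),110),("canA",(391,127),110),("holeR",(477,122),64),("holeL",(557,64),64),("flR",(473,133),64),("flfarL",(570,62),64),("rimNearR",(412,97),64),("rimNearL",(505,26),64),
 ("h1tab",(57,290),141),("h2tab",(174,255),141),("h3tab",(268,202),141)]:
    print(n,onz(a,*S(*p),z).round(0))
print("side")
for n,p,z in [("pinR",(421,376),159),("postR",(371,197),206),("postL",(258,40),206),("band",(306,105),200),("canA",(134,238),110),("canB",(194,278),110),
 ("flL",(108,154),64),("flR",(146,216),64),("nearL",(32,171),64),("nearR",(75,235),64)]:
    print(n,onz(b,*D(*p),z).round(0))
# clips: light greyish-pink masks vs table, hanger wood mask
for c,nm in((a,"sc"),(b,"si")):
    hsv=cv2.cvtColor(c["img"],cv2.COLOR_RGB2HSV)
    m=((hsv[...,0]<14)&(hsv[...,1]>120)&(hsv[...,2]>60)).astype(np.uint8)
    if nm=="sc": m[:,:150]=0;m[:170]=0;m[250:]=0;m[:,260:]=0
    else: m[:,:225]=0;m[:,275:]=0;m[:205]=0;m[310:]=0
    n,l,st,ce=cv2.connectedComponentsWithStats(m)
    for i in range(1,n):
        if st[i,4]>30: print(nm,st[i],ce[i].round(1))
E
```

```text
pinR [ 598. -266.  159.]
pinL [ 604. -129.  159.]
postR [648. -37. 206.]
postL [662. 342. 206.]
band [654. 168. 200.]
canB [454.  23. 110.]
canA [416. 122. 110.]
holeR [444. 229.  64.]
holeL [445. 367.  64.]
flR [453. 213.  64.]
flfarL [454. 380.  64.]
rimNearR [363. 209.  64.]
rimNearL [355. 377.  64.]
h1tab [ 370. -276.  141.]
h2tab [ 415. -171.  141.]
h3tab [428. -62. 141.]
side
pinR [ 588. -278.  159.]
postR [643. -41. 206.]
postL [657. 335. 206.]
band [656. 173. 200.]
canA [413. 120. 110.]
canB [453.  20. 110.]
flL [453. 372.  64.]
flR [456. 218.  64.]
nearL [351. 374.  64.]
nearR [364. 216.  64.]
sc [232 179  11  13  32] [236.8 185.4]
sc [159 217  10  12  37] [162.8 222. ]
si [240 221   9   7  31] [243.9 222.7]
si [241 231  10   5  38] [245.1 232.6]
si [244 243  12   6  40] [250.4 245.5]
si [248 252  12   9  45] [253.4 255.9]
si [247 267  12   7  47] [252.4 270. ]
si [247 278  12   8  47] [253.  281.5]
```

```bash
R='{"hand":0.05,"x":0.233,"y":-0.308,"z":0.06,"spin":2.93}'
python3 -m handwheel '[{"hand":0.05,"x":0.0,"y":0.0,"z":0.06,"spin":0},{"hand":0.05,"x":0.0,"y":0.0,"z":0.06,"spin":0},{"hand":0.05,"x":0.233,"y":-0.308,"z":0.06,"spin":2.93},{"hand":0.05,"x":0.233,"y":-0.308,"z":0.06,"spin":2.93},{"hand":0.05,"x":0.233,"y":-0.308,"z":0.06,"spin":2.93},{"hand":0.05,"x":0.233,"y":-0.308,"z":0.06,"spin":2.93},{"hand":0.05,"x":0.233,"y":-0.308,"z":0.06,"spin":2.93},{"hand":0.05,"x":0.233,"y":-0.308,"z":0.06,"spin":2.93},{"hand":0.05,"x":0.233,"y":-0.308,"z":0.06,"spin":2.93},{"hand":0.05,"x":0.233,"y":-0.308,"z":0.06,"spin":2.93},{"hand":0.05,"x":0.233,"y":-0.308,"z":0.06,"spin":2.93},{"hand":0.05,"x":0.233,"y":-0.308,"z":0.06,"spin":2.93},{"hand":0.05,"x":0.233,"y":-0.308,"z":0.06,"spin":2.93},{"hand":0.05,"x":0.233,"y":-0.308,"z":0.06,"spin":2.93},{"hand":0.05,"x":0.233,"y":-0.308,"z":0.06,"spin":2.93},{"hand":0.05,"x":0.233,"y":-0.308,"z":0.06,"spin":2.93},{"hand":0.05,"x":0.233,"y":-0.308,"z":0.06,"spin":2.93},{"hand":0.05,"x":0.233,"y":-0.308,"z":0.06,"spin":2.93}]'
python3 - <<'E'
from h import *
c=snap("wrist","w1");cv2.imwrite("pics/w1.png",c["img"][:,:,::-1]);print(c["T"].round(3),c["fx"],c["cx"],c["cy"]);s=state();print(s["eef_pos"],s["tcp_rot"])
E
```

```text
t: 1.6
eef_pos: [390.6, 297.4, 288.6]
tcp_rot: [-3.141, -0.0, 1.572]
ft_force: [-0.1, 0.4, -0.2]
opening: 0.531
[[-1.00000e-03  9.60000e-01  2.80000e-01  3.12110e+02]
 [ 1.00000e+00  1.00000e-03 -0.00000e+00  2.98298e+02]
 [-1.00000e-03  2.80000e-01 -9.60000e-01  4.44263e+02]
 [ 0.00000e+00  0.00000e+00  0.00000e+00  1.00000e+00]] 330.26560932562523 283.1376364733227 209.227802791381
[390.66445571 297.25610358 288.63144817] [-3.14151879e+00 -6.19858365e-05  1.57195361e+00]
```

View pics/w1.png

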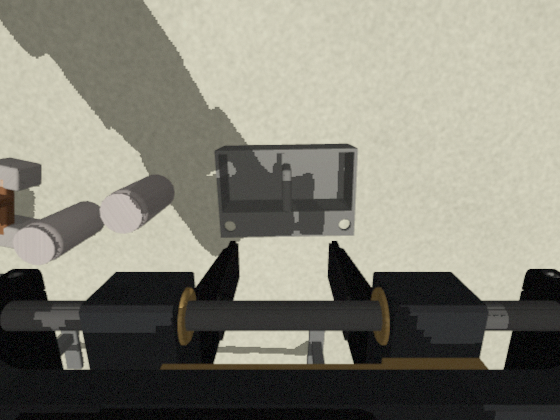

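```bash
python3 - <<'E'
from h import *
c=load("pics/w1.npy")
for p in [(230,226),(344,225),(220,237),(357,234),(216,149),(356,146)]: print(p,onz(c,*p,64).round(1))
for p in [(286,167),(286,180)]:print(onz(c,*p,108).round(1))
print(onz(c,125,212,110),onz(c,36,243,110))
crop(c,"w1c",200,130,370,250,4)
# hole finding: bright blobs inside flange
g=cv2.cvtColor(c["img"],cv2.COLOR_RGB2GRAY)
for (u,v) in [(230,226),(344,225)]:
    w=g[v-9:v+10,u-9:u+10].astype(float);m=w>(w.max()+np.median(w))/2;ys,xs=np.nonzero(m);print(w.max(),np.median(w),m.sum(),xs.mean()+u-9,ys.mean()+v-9, onz(c,xs.mean()+u-9,ys.mean()+v-9,61))
E
```

```text
(230, 226) [444.6 233.5  64. ]
(344, 225) [443.1 372.3  64. ]
(220, 237) [458.9 220.6  64. ]
(357, 234) [454.7 388.8  64. ]
(216, 149) [351.8 221.7  64. ]
(356, 146) [348.3 380.9  64. ]
[365.4 301.1 108. ]
[378.9 301.2 108. ]
[413.01870543 131.03923149 110.        ] [448.34786983  29.55282628 110.        ]
124.0 72.0 73 229.82191780821918 225.54794520547946 [445.01088881 232.83609461  61.        ]
209.0 135.0 70 343.6142857142857 223.54285714285714 [442.23826443 372.28490508  61.        ]
```

View pics/w1c.png

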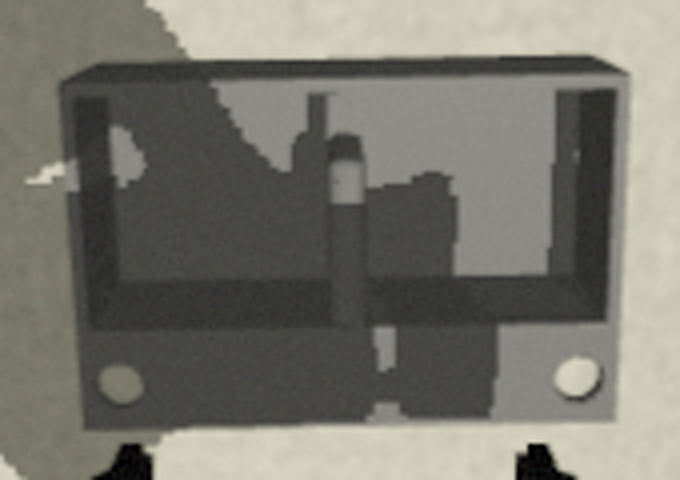

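```bash

python3 -m handwheel '[{"hand":0.05,"x":0.0,"y":0.003,"z":-0.04,"spin":0.2},{"hand":0.05,"x":0.0,"y":0.003,"z":-0.08,"spin":0.2},{"hand":0.05,"x":0.0,"y":0.003,"z":-0.12,"spin":0.2},{"hand":0.05,"x":0.0,"y":0.003,"z":-0.16,"spin":0.2},{"hand":0.05,"x":0.0,"y":0.003,"z":-0.185,"spin":0.2},{"hand":0.05,"x":0.0,"y":0.003,"z":-0.197,"spin":0.2},{"hand":0.05,"x":0.0,"y":0.003,"z":-0.197,"spin":0.2},{"hand":0.05,"x":0.0,"y":0.003,"z":-0.197,"spin":0.2},{"hand":0,"x":0.0,"y":0.003,"z":-0.197,"spin":0.2},{"hand":0,"x":0.0,"y":0.003,"z":-0.197,"spin":0.2},{"hand":0,"x":0.0,"y":0.003,"z":-0.197,"spin":0.2},{"hand":0,"x":0.0,"y":0.003,"z":-0.197,"spin":0.2},{"hand":0,"x":0.0,"y":0.003,"z":-0.197,"spin":0.2},{"hand":0,"x":0.0,"y":0.003,"z":-0.197,"spin":0.2},{"hand":0,"x":0.0,"y":0.003,"z":-0.197,"spin":0.2},{"hand":0,"x":0.0,"y":0.003,"z":-0.197,"spin":0.2}]'
python3 -m handwheel '[{"hand":0,"x":0,"y":0,"z":0.03,"spin":0},{"hand":0,"x":0,"y":0,"z":0.07,"spin":0},{"hand":0,"x":0,"y":0,"z":0.11,"spin":0},{"hand":0,"x":0,"y":0,"z":0.15,"spin":0},{"hand":0,"x":0,"y":0,"z":0.18,"spin":0},{"hand":0,"x":0,"y":0,"z":0.18,"spin":0},{"hand":0,"x":0,"y":0,"z":0.18,"spin":0}]'
```

```text
t: 2.98
eef_pos: [391.2, 299.8, 91.9]
tcp_rot: [3.141, -0.0, 1.588]
ft_force: [-1.1, 0.8, 3.9]
opening: 0.106
t: 3.57
eef_pos: [391.1, 299.7, 272.4]
tcp_rot: [3.14, -0.001, 1.588]
ft_force: [0.0, -0.2, -3.1]
opening: 0.105
```

```bash

python3 -m handwheel '[{"hand":0,"x":0.15,"y":-0.498,"z":0,"spin":-0.73},{"hand":0,"x":0.15,"y":-0.498,"z":0,"spin":-0.73},{"hand":0,"x":0.15,"y":-0.498,"z":0,"spin":-0.73},{"hand":0,"x":0.15,"y":-0.498,"z":0,"spin":-0.73},{"hand":0,"x":0.15,"y":-0.498,"z":0,"spin":-0.73},{"hand":0,"x":0.15,"y":-0.498,"z":0,"spin":-0.73},{"hand":0,"x":0.15,"y":-0.498,"z":0,"spin":-0.73},{"hand":0,"x":0.15,"y":-0.498,"z":0,"spin":-0.73},{"hand":0,"x":0.15,"y":-0.498,"z":0,"spin":-0.73},{"hand":0,"x":0.15,"y":-0.498,"z":0,"spin":-0.73},{"hand":0,"x":0.15,"y":-0.498,"z":0,"spin":-0.73},{"hand":0,"x":0.15,"y":-0.498,"z":0,"spin":-0.73},{"hand":0,"x":0.15,"y":-0.498,"z":0,"spin":-0.73},{"hand":0,"x":0.15,"y":-0.498,"z":0,"spin":-0.73},{"hand":0,"x":0.15,"y":-0.498,"z":0,"spin":-0.73},{"hand":0,"x":0.15,"y":-0.498,"z":0,"spin":-0.73},{"hand":0,"x":0.15,"y":-0.498,"z":0,"spin":-0.73},{"hand":0,"x":0.15,"y":-0.498,"z":0,"spin":-0.73}]'
python3 -m handwheel '[{"hand":0,"x":-0.03,"y":0,"z":-0.03,"spin":0},{"hand":0,"x":-0.03,"y":0,"z":-0.055,"spin":0},{"hand":0,"x":-0.03,"y":0,"z":-0.055,"spin":0},{"hand":0,"x":-0.03,"y":0,"z":-0.055,"spin":0}]'
python3 - <<'E'
from h import *
a=snap("scene","s2");crop(a,"s2",190,190,290,265,8)
b=snap("side","d2")
E
```

```text
t: 5.07
eef_pos: [540.9, -197.2, 271.4]
tcp_rot: [-3.141, -0.0, 1.526]
ft_force: [0.6, 0.7, -2.0]
opening: 0.101
t: 5.4
eef_pos: [511.2, -197.8, 216.8]
tcp_rot: [-3.141, -0.001, 1.525]
ft_force: [0.5, 0.1, -1.9]
opening: 0.103
```

View pics/s2.png

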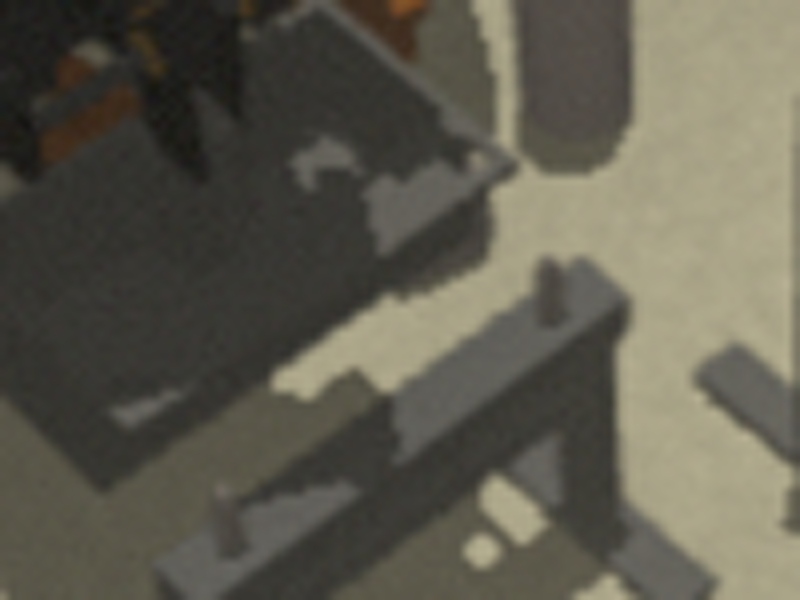

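```bash
python3 - <<'E'
from h import *
c=load("pics/s2.npy")
S=lambda x,y:(190+(x+.5)/8-.5,190+(y+.5)/8-.5)
for n,p,z in [("pinRtop",(222,488),159),("pinRfoot",(233,550),130),("pinLtop",(548,262),159),("pinLfoot",(553,320),130),("holeL",(480,160),188),("flL",(514,162),187),("flR",(103,490),184)]:
    print(n,onz(c,*S(*p),z).round(1))
# enhance for finding right hole
g=c["img"][190:265,190:290].astype(float)
e=np.clip((g-20)*3.5,0,255).astype(np.uint8)
d=load("pics/d2.npy"); P=[np.array([598,-266,159]),np.array([604,-129,159])]
print([proj(d,p).round(1) for p in P], proj(d,[564,-267,188]).round(1))
k=d["img"][225:275,275:335].astype(float);k=np.clip((k-10)*2.2,0,255).astype(np.uint8)
out=np.zeros((600,800+0,3),np.uint8)
x=cv2.resize(e[:, :50],None,fx=8,fy=8,interpolation=cv2.INTER_CUBIC);y=cv2.resize(k,None,fx=6.6,fy=6.6,interpolation=cv2.INTER_CUBIC)
out[:600,:400]=x;out[:y.shape[0],400:400+y.shape[1]]=y;cv2.imwrite("pics/s2e.png",out[:,:,::-1])
E
```

```text
pinRtop [ 593.  -266.2  159. ]
pinRfoot [ 596.5 -268.5  130. ]
pinLtop [ 601.1 -128.4  159. ]
pinLfoot [ 603.  -129.5  130. ]
holeL [ 570.7 -129.1  188. ]
flL [ 578.9 -121.3  187. ]
flR [ 582.3 -302.5  184. ]
[array([321.4, 241.7]), array([303.8, 214.9])] [311.4 237.6]
```

View pics/s2e.png

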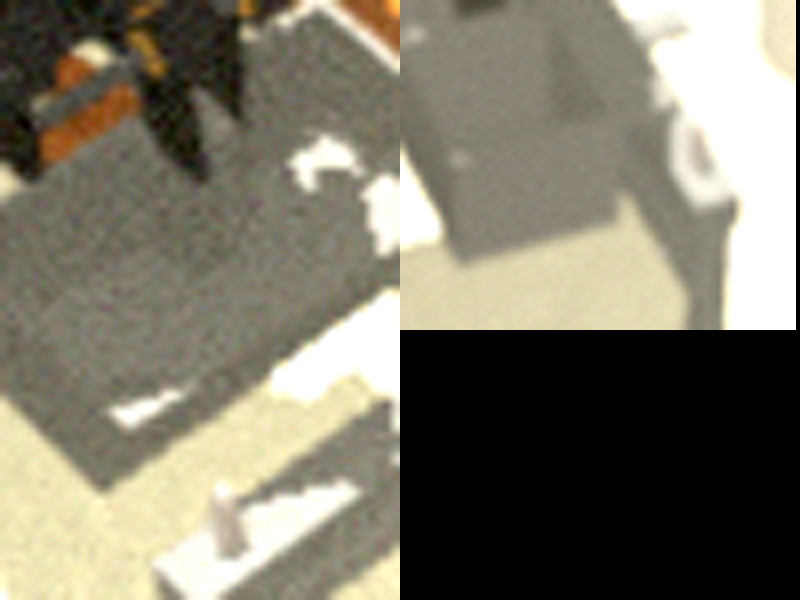

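```bash

python3 -m handwheel '[{"hand":0,"x":0.0328,"y":0,"z":0,"spin":0},{"hand":0,"x":0.0328,"y":0,"z":0,"spin":0},{"hand":0,"x":0.0328,"y":0,"z":-0.02,"spin":0},{"hand":0,"x":0.0328,"y":0,"z":-0.02,"spin":0},{"hand":0,"x":0.0328,"y":0,"z":-0.02,"spin":0},{"hand":0,"x":0.0328,"y":0,"z":-0.02,"spin":0}]'
python3 - <<'E'
from h import *
a=snap("scene","s3");e=a["img"][190:265,190:290].astype(float)
e=np.clip((e-15)*2,0,255).astype(np.uint8)
cv2.imwrite("pics/s3.png",cv2.resize(e,None,fx=8,fy=8,interpolation=cv2.INTER_CUBIC)[:,:,::-1])
E
```

```text
t: 6.0
eef_pos: [544.2, -198.5, 197.8]
tcp_rot: [3.141, 0.0, 1.525]
ft_force: [-0.7, 0.1, -2.8]
opening: 0.104
```

View pics/s3.png

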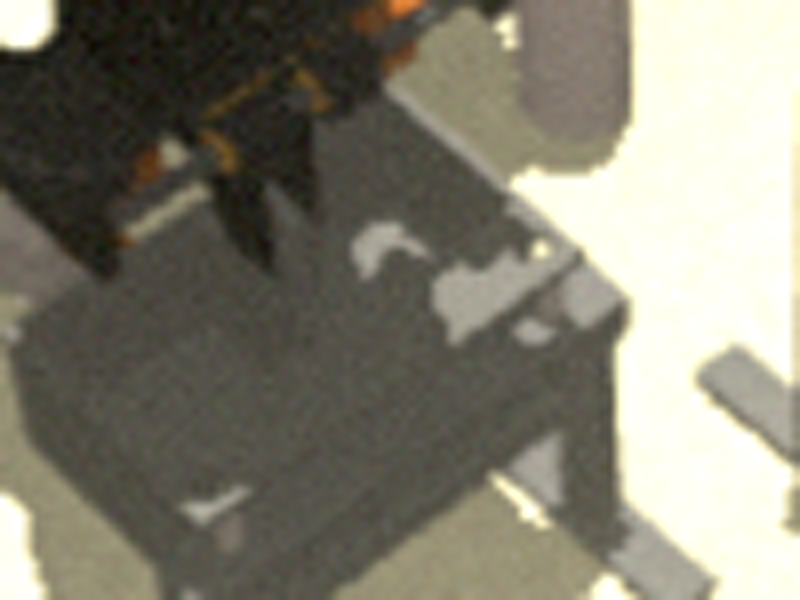

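```bash

python3 -m handwheel '[{"hand":0,"x":0.001,"y":0.001,"z":0,"spin":0},{"hand":0,"x":0.001,"y":0.001,"z":-0.004,"spin":0},{"hand":0,"x":0.001,"y":0.001,"z":-0.008,"spin":0},{"hand":0,"x":0.001,"y":0.001,"z":-0.01,"spin":0},{"hand":0,"x":0.001,"y":0.001,"z":-0.01,"spin":0}]'
python3 -m handwheel '[{"hand":0,"x":0,"y":0,"z":-0.002,"spin":0},{"hand":0,"x":0,"y":0,"z":-0.004,"spin":0},{"hand":0,"x":0,"y":0,"z":-0.004,"spin":0}]'
```

```text
t: 6.47
eef_pos: [545.1, -196.7, 186.6]
tcp_rot: [3.141, -0.001, 1.525]
ft_force: [1.7, 5.6, 0.5]
opening: 0.103
t: 6.72
eef_pos: [544.4, -196.1, 182.1]
tcp_rot: [-3.14, -0.002, 1.525]
ft_force: [0.1, 8.3, -4.5]
opening: 0.104
```

```bash

python3 -m handwheel '[{"hand":0,"x":0,"y":0.0015,"z":0,"spin":0},{"hand":0,"x":0,"y":0.0015,"z":-0.004,"spin":0},{"hand":0,"x":0,"y":0.0015,"z":-0.008,"spin":0},{"hand":0,"x":0,"y":0.0015,"z":-0.012,"spin":0},{"hand":0,"x":0,"y":0.0015,"z":-0.014,"spin":0},{"hand":0,"x":0,"y":0.0015,"z":-0.014,"spin":0}]'
```

```text
t: 7.22
eef_pos: [544.7, -195.5, 167.7]
tcp_rot: [-3.141, -0.001, 1.524]
ft_force: [0.6, 4.9, -4.7]
opening: 0.101
```

```bash

python3 -m handwheel '[{"hand":0,"x":0,"y":0.001,"z":-0.002,"spin":0},{"hand":0,"x":0,"y":0.001,"z":-0.004,"spin":0},{"hand":0,"x":0,"y":0.001,"z":-0.005,"spin":0},{"hand":0,"x":0,"y":0.001,"z":-0.005,"spin":0}]'
python3 -m handwheel '[{"hand":0.03,"x":0,"y":0,"z":0,"spin":0},{"hand":0.03,"x":0,"y":0,"z":0,"spin":0},{"hand":0.03,"x":0,"y":0,"z":0,"spin":0},{"hand":0.03,"x":0,"y":0,"z":0,"spin":0},{"hand":0.03,"x":0,"y":0,"z":0.04,"spin":0},{"hand":0.03,"x":0,"y":0,"z":0.08,"spin":0},{"hand":0.03,"x":0,"y":0,"z":0.12,"spin":0},{"hand":0.06,"x":-0.06,"y":0.05,"z":0.15,"spin":0},{"hand":0.07,"x":-0.10,"y":0.09,"z":0.15,"spin":0},{"hand":0.07,"x":-0.12,"y":0.13,"z":0.15,"spin":0},{"hand":0.07,"x":-0.12,"y":0.17,"z":0.15,"spin":0},{"hand":0.07,"x":-0.12,"y":0.21,"z":0.15,"spin":0},{"hand":0.07,"x":-0.12,"y":0.22,"z":0.15,"spin":0},{"hand":0.07,"x":-0.12,"y":0.22,"z":0.15,"spin":0}]'
python3 - <<'E'
from h import *
a=snap("scene","s4");b=snap("side","d4");w=snap("wrist","w4");s=state();print(s["eef_pos"],s["tcp_rot"],s["ft_force"])
x=cv2.resize(a["img"][160:265,150:290],None,fx=4,fy=4)
out=np.zeros((560,800,3),np.uint8);out[:420,:400]=x[:420,:400] if 0 else cv2.resize(a["img"][165:270,165:265],None,fx=4,fy=4,interpolation=cv2.INTER_CUBIC)
out[:420,400:]=cv2.resize(w["img"][0:300,0:560][:, :],(400,214)).repeat(1,0)[:420] if 0 else np.zeros((420,400,3),np.uint8)
out[:214,400:]=cv2.resize(w["img"][:300],(400,214));out[214:534,400:]=cv2.resize(b["img"][190:270,260:360],(400,320),interpolation=cv2.INTER_CUBIC)
cv2.imwrite("pics/m4.png",out[:,:,::-1])
E
```

```text
t: 7.55
eef_pos: [544.7, -195.0, 163.2]
tcp_rot: [-3.141, -0.0, 1.524]
ft_force: [-1.1, 0.4, -3.1]
opening: 0.101
t: 8.72
eef_pos: [423.4, 28.5, 314.5]
tcp_rot: [3.14, -0.001, 1.526]
ft_force: [-0.5, -1.4, 0.4]
opening: 0.72
[424.83628115  25.98012379 314.10886834] [3.14036111e+00 7.72541122e-05 1.52705396e+00] [-0.73808402 -0.00488026  1.06824774]
```

View pics/m4.png

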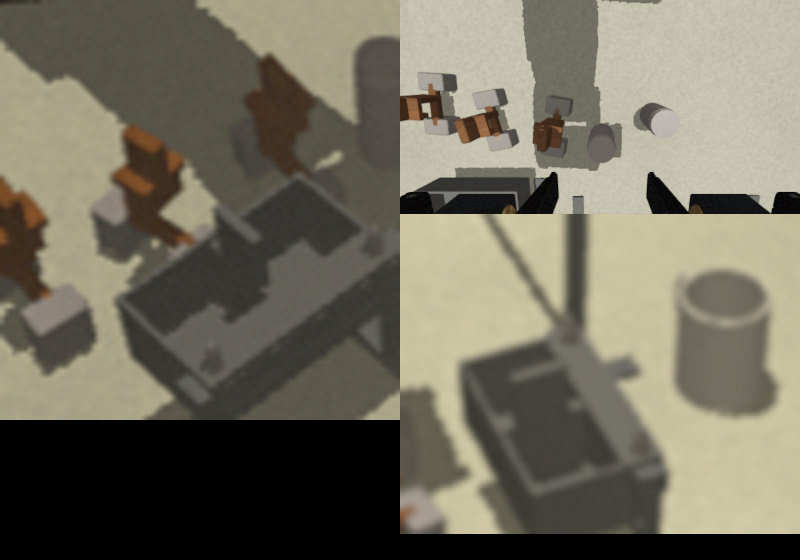

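```bash

python3 -m handwheel '[{"hand":0.08,"x":0.029,"y":-0.005,"z":0,"spin":-18},{"hand":0.08,"x":0.029,"y":-0.005,"z":0,"spin":-18},{"hand":0.08,"x":0.029,"y":-0.005,"z":0,"spin":-18},{"hand":0.08,"x":0.029,"y":-0.005,"z":0,"spin":-18},{"hand":0.08,"x":0.029,"y":-0.005,"z":0,"spin":-18},{"hand":0.08,"x":0.029,"y":-0.005,"z":0,"spin":-18},{"hand":0.08,"x":0.029,"y":-0.005,"z":0,"spin":-18},{"hand":0.08,"x":0.029,"y":-0.005,"z":0,"spin":-18},{"hand":0.08,"x":0.029,"y":-0.005,"z":-0.04,"spin":-18},{"hand":0.08,"x":0.029,"y":-0.005,"z":-0.08,"spin":-18},{"hand":0.08,"x":0.029,"y":-0.005,"z":-0.12,"spin":-18},{"hand":0.08,"x":0.029,"y":-0.005,"z":-0.14,"spin":-18},{"hand":0.08,"x":0.029,"y":-0.005,"z":-0.14,"spin":-18},{"hand":0.08,"x":0.029,"y":-0.005,"z":-0.14,"spin":-18},{"hand":0.08,"x":0.029,"y":-0.005,"z":-0.14,"spin":-18}]'
python3 -m handwheel '[{"hand":0.08,"x":0,"y":0,"z":-0.04,"spin":0},{"hand":0.08,"x":0,"y":0,"z":-0.07,"spin":0},{"hand":0.08,"x":0,"y":0,"z":-0.084,"spin":0},{"hand":0.08,"x":0,"y":0,"z":-0.084,"spin":0},{"hand":0.08,"x":0,"y":0,"z":-0.084,"spin":0},{"hand":0.04,"x":0,"y":0,"z":-0.084,"spin":0},{"hand":0.04,"x":0,"y":0,"z":-0.084,"spin":0},{"hand":0.04,"x":0,"y":0,"z":-0.084,"spin":0},{"hand":0.04,"x":0,"y":0,"z":-0.084,"spin":0},{"hand":0.04,"x":0,"y":0,"z":-0.084,"spin":0},{"hand":0.04,"x":0,"y":0,"z":-0.084,"spin":0},{"hand":0.04,"x":0,"y":0,"z":-0.084,"spin":0}]'
```

```text
t: 10.12
eef_pos: [454.5, 19.2, 173.7]
tcp_rot: [3.141, -0.0, -0.045]
ft_force: [0.8, 0.1, -0.9]
opening: 0.84
t: 11.12
eef_pos: [454.0, 20.2, 89.9]
tcp_rot: [3.142, -0.001, -0.046]
ft_force: [-0.5, 0.0, 5.4]
opening: 0.494
```

```bash

python3 -m handwheel '[{"hand":0.04,"x":0,"y":0,"z":0.03,"spin":0},{"hand":0.04,"x":0,"y":0,"z":0.07,"spin":0},{"hand":0.04,"x":0,"y":0,"z":0.11,"spin":0},{"hand":0.04,"x":0,"y":0,"z":0.15,"spin":0},{"hand":0.04,"x":0,"y":0,"z":0.18,"spin":0},{"hand":0.04,"x":0.02,"y":-0.03,"z":0.19,"spin":0},{"hand":0.04,"x":0.04,"y":-0.065,"z":0.19,"spin":0},{"hand":0.04,"x":0.06,"y":-0.1,"z":0.19,"spin":0},{"hand":0.04,"x":0.08,"y":-0.135,"z":0.19,"spin":0},{"hand":0.04,"x":0.0926,"y":-0.165,"z":0.19,"spin":0},{"hand":0.04,"x":0.0926,"y":-0.1737,"z":0.19,"spin":0},{"hand":0.04,"x":0.0926,"y":-0.1737,"z":0.19,"spin":0},{"hand":0.04,"x":0.0926,"y":-0.1737,"z":0.15,"spin":0},{"hand":0.04,"x":0.0926,"y":-0.1737,"z":0.12,"spin":0},{"hand":0.04,"x":0.0926,"y":-0.1737,"z":0.1,"spin":0},{"hand":0.04,"x":0.0926,"y":-0.1737,"z":0.09,"spin":0},{"hand":0.04,"x":0.0926,"y":-0.1737,"z":0.084,"spin":0},{"hand":0.04,"x":0.0926,"y":-0.1737,"z":0.08,"spin":0},{"hand":0.04,"x":0.0926,"y":-0.1737,"z":0.078,"spin":0},{"hand":0.04,"x":0.0926,"y":-0.1737,"z":0.078,"spin":0}]'

```

```text
t: 12.78
eef_pos: [546.8, -153.4, 168.3]
tcp_rot: [3.141, -0.001, -0.046]
ft_force: [0.3, -0.7, -2.0]
opening: 0.497
```

```bash

python3 -m handwheel '[{"hand":0.04,"x":0,"y":0,"z":-0.0015,"spin":0},{"hand":0.065,"x":0,"y":0,"z":-0.0015,"spin":0},{"hand":0.065,"x":0,"y":0,"z":-0.0015,"spin":0},{"hand":0.065,"x":0,"y":0,"z":-0.0015,"spin":0},{"hand":0.065,"x":0,"y":0,"z":0.02,"spin":0},{"hand":0.065,"x":0,"y":0,"z":0.06,"spin":0},{"hand":0.08,"x":0,"y":0,"z":0.1,"spin":0},{"hand":0.08,"x":-0.016,"y":0.035,"z":0.11,"spin":0},{"hand":0.08,"x":-0.032,"y":0.07,"z":0.11,"spin":0},{"hand":0.08,"x":-0.048,"y":0.105,"z":0.11,"spin":0},{"hand":0.08,"x":-0.064,"y":0.14,"z":0.11,"spin":0},{"hand":0.08,"x":-0.08,"y":0.175,"z":0.09,"spin":0},{"hand":0.08,"x":-0.097,"y":0.21,"z":0.07,"spin":0},{"hand":0.08,"x":-0.115,"y":0.245,"z":0.04,"spin":0},{"hand":0.08,"x":-0.132,"y":0.2745,"z":0,"spin":0},{"hand":0.08,"x":-0.132,"y":0.2745,"z":-0.03,"spin":0},{"hand":0.08,"x":-0.132,"y":0.2745,"z":-0.05,"spin":0},{"hand":0.08,"x":-0.132,"y":0.2745,"z":-0.07,"spin":0},{"hand":0.08,"x":-0.132,"y":0.2745,"z":-0.0785,"spin":0},{"hand":0.08,"x":-0.132,"y":0.2745,"z":-0.0785,"spin":0}]'
python3 -m handwheel '[{"hand":0.04,"x":0,"y":0,"z":0,"spin":0},{"hand":0.04,"x":0,"y":0,"z":0,"spin":0},{"hand":0.04,"x":0,"y":0,"z":0,"spin":0},{"hand":0.04,"x":0,"y":0,"z":0,"spin":0},{"hand":0.04,"x":0,"y":0,"z":0,"spin":0},{"hand":0.04,"x":0,"y":0,"z":0,"spin":0},{"hand":0.04,"x":0,"y":0,"z":0,"spin":0}]'

```

```text
t: 14.45
eef_pos: [414.2, 120.9, 88.1]
tcp_rot: [3.141, 0.002, -0.046]
ft_force: [-0.1, -0.2, -0.1]
opening: 0.841
t: 15.03
eef_pos: [414.7, 121.0, 89.7]
tcp_rot: [-3.141, -0.001, -0.046]
ft_force: [-1.7, 0.6, 7.5]
opening: 0.496
```

```bash

python3 -m handwheel '[{"hand":0.04,"x":0,"y":0,"z":0.04,"spin":0},{"hand":0.04,"x":0,"y":0,"z":0.08,"spin":0},{"hand":0.04,"x":0,"y":0,"z":0.12,"spin":0},{"hand":0.04,"x":0,"y":0,"z":0.16,"spin":0},{"hand":0.04,"x":0.012,"y":-0.03,"z":0.19,"spin":0},{"hand":0.04,"x":0.025,"y":-0.065,"z":0.205,"spin":0},{"hand":0.04,"x":0.037,"y":-0.1,"z":0.205,"spin":0},{"hand":0.04,"x":0.05,"y":-0.135,"z":0.205,"spin":0},{"hand":0.04,"x":0.062,"y":-0.17,"z":0.205,"spin":0},{"hand":0.04,"x":0.075,"y":-0.205,"z":0.205,"spin":0},{"hand":0.04,"x":0.087,"y":-0.24,"z":0.205,"spin":0},{"hand":0.04,"x":0.1,"y":-0.275,"z":0.205,"spin":0},{"hand":0.04,"x":0.112,"y":-0.31,"z":0.205,"spin":0},{"hand":0.04,"x":0.125,"y":-0.345,"z":0.205,"spin":0},{"hand":0.04,"x":0.128,"y":-0.3575,"z":0.2,"spin":0},{"hand":0.04,"x":0.128,"y":-0.3575,"z":0.2,"spin":0},{"hand":0.04,"x":0.128,"y":-0.3575,"z":0.2,"spin":0}]'
python3 -m handwheel '[{"hand":0.04,"x":0,"y":0,"z":-0.03,"spin":0},{"hand":0.04,"x":0,"y":0,"z":-0.06,"spin":0},{"hand":0.04,"x":0,"y":0,"z":-0.09,"spin":0},{"hand":0.04,"x":0,"y":0,"z":-0.11,"spin":0},{"hand":0.04,"x":0,"y":0,"z":-0.118,"spin":0},{"hand":0.04,"x":0,"y":0,"z":-0.122,"spin":0},{"hand":0.04,"x":0,"y":0,"z":-0.1235,"spin":0},{"hand":0.04,"x":0,"y":0,"z":-0.1235,"spin":0}]'

```

```text
t: 16.45
eef_pos: [541.9, -236.3, 288.3]
tcp_rot: [-3.14, 0.002, -0.047]
ft_force: [-0.2, 0.5, -1.3]
opening: 0.498
t: 17.12
eef_pos: [542.9, -236.2, 166.8]
tcp_rot: [3.141, -0.001, -0.046]
ft_force: [-0.5, -0.1, -1.3]
opening: 0.498
```

```bash

python3 -m handwheel '[{"hand":0.065,"x":0,"y":0,"z":0,"spin":0},{"hand":0.065,"x":0,"y":0,"z":0,"spin":0},{"hand":0.065,"x":0,"y":0,"z":0,"spin":0},{"hand":0.065,"x":0,"y":0,"z":0.03,"spin":0},{"hand":0.065,"x":0,"y":0,"z":0.07,"spin":0},{"hand":0.05,"x":0,"y":0,"z":0.11,"spin":1.4},{"hand":0.05,"x":0,"y":0,"z":0.15,"spin":2.8},{"hand":0.05,"x":-0.04,"y":0.03,"z":0.15,"spin":18},{"hand":0.05,"x":-0.08,"y":0.06,"z":0.15,"spin":18},{"hand":0.05,"x":-0.12,"y":0.085,"z":0.15,"spin":18},{"hand":0.05,"x":-0.12,"y":0.085,"z":0.15,"spin":18},{"hand":0.05,"x":-0.12,"y":0.085,"z":0.15,"spin":18},{"hand":0.05,"x":-0.12,"y":0.085,"z":0.15,"spin":18},{"hand":0.05,"x":-0.12,"y":0.085,"z":0.15,"spin":18},{"hand":0.05,"x":-0.12,"y":0.085,"z":0.15,"spin":18},{"hand":0.05,"x":-0.12,"y":0.085,"z":0.15,"spin":18},{"hand":0.05,"x":-0.12,"y":0.085,"z":0.15,"spin":18},{"hand":0.05,"x":-0.12,"y":0.085,"z":0.15,"spin":18},{"hand":0.05,"x":-0.12,"y":0.085,"z":0.15,"spin":18},{"hand":0.05,"x":-0.12,"y":0.085,"z":0.15,"spin":18}]'
python3 - <<'E'
from h import *
a=snap("scene","s5");b=snap("side","d5");w=snap("wrist","w5");s=state();print(s["eef_pos"],s["tcp_rot"])
out=np.zeros((600,800,3),np.uint8)
out[:390]=cv2.resize(w["img"][40:235,80:480],(800,390),interpolation=cv2.INTER_CUBIC)
out[390:,:400]=cv2.resize(a["img"][165:270,150:350],(400,210));out[390:,400:]=cv2.resize(b["img"][190:295,220:420],(400,210))
cv2.imwrite("pics/m5.png",out[:,:,::-1])
E
```

```text
t: 18.78
eef_pos: [422.5, -151.5, 316.0]
tcp_rot: [3.141, 0.0, 1.522]
ft_force: [0.3, 0.3, -0.2]
opening: 0.527
[ 422.50856222 -151.54040443  315.82305596] [3.14128601e+00 6.66948165e-05 1.52227494e+00]
```

View pics/m5.png

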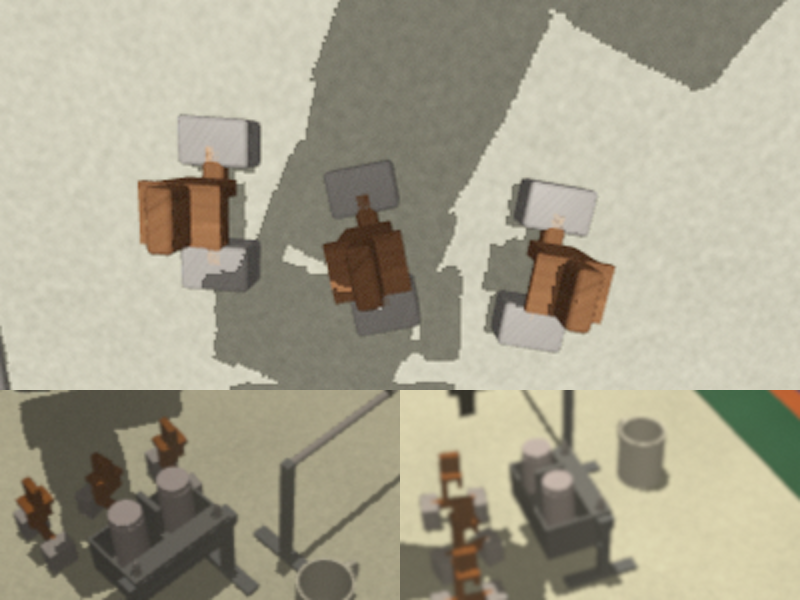

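```bash
python3 - <<'E'
from h import *
w=load("pics/w5.npy");W=lambda x,y:(80+(x+.5)/2-.5,40+(y+.5)/2-.5)
for n,(L,R),tab in [("h1",((178,115),(250,119)),(156,216)),("h2",((324,172),(390,160)),(365,275)),("h3",((530,180),(597,193)),(594,298))]:
    A=onz(w,*W(*L),44);B=onz(w,*W(*R),44);d=B-A;yaw=-np.arctan2(d[0],d[1]);m=(A+B)/2  # outer-edge mid at hanger x=-55
    o=m[:2]+55*np.array([np.cos(yaw),np.sin(yaw)])
    print(n,"width",np.linalg.norm(d).round(1),"yaw",yaw.round(3),"origin",o.round(1),"tab",onz(w,*W(*tab),141)[:2].round(1))
a=load("pics/s5.npy");b=load("pics/d5.npy")
for n,p in [("h1",(38,484)),("h2",(104,460)),("h3",(170,427))]:
    print(n,onz(a,150+p[0]/2,165+(p[1]-390)/2,141)[:2].round(1))
for n,p in [("h1",(466,550)),("h2",(463,500)),("h3",(449,459))]:
    print(n,onz(b,220+(p[0]-400)/2,190+(p[1]-390)/2,141)[:2].round(1))
E
```

```text
h1 width 44.1 yaw -0.102 origin [ 376.1 -269.9] tab [ 371.3 -272.3]
h2 width 42.1 yaw 0.124 origin [ 409.3 -171.9] tab [ 405.9 -171.1]
h3 width 43.6 yaw -0.234 origin [427.2 -62. ] tab [423.5 -54.8]
h1 [ 383.2 -267. ]
h2 [ 414.9 -173.6]
h3 [434.5 -63.8]
h1 [ 375.5 -277.7]
h2 [ 408.  -176.5]
h3 [420.9 -76.5]
```

```bash

python3 -m handwheel '[{"hand":0.05,"x":0.004,"y":0.04,"z":0,"spin":-1},{"hand":0.05,"x":0.004,"y":0.08,"z":-0.02,"spin":-2.12},{"hand":0.05,"x":0.004,"y":0.0905,"z":-0.06,"spin":-2.12},{"hand":0.05,"x":0.004,"y":0.0905,"z":-0.1,"spin":-2.12},{"hand":0.05,"x":0.004,"y":0.0905,"z":-0.14,"spin":-2.12},{"hand":0.05,"x":0.004,"y":0.0905,"z":-0.17,"spin":-2.12},{"hand":0.05,"x":0.004,"y":0.0905,"z":-0.189,"spin":-2.12},{"hand":0.05,"x":0.004,"y":0.0905,"z":-0.189,"spin":-2.12},{"hand":0.05,"x":0.004,"y":0.0905,"z":-0.189,"spin":-2.12},{"hand":0,"x":0.004,"y":0.0905,"z":-0.189,"spin":-2.12},{"hand":0,"x":0.004,"y":0.0905,"z":-0.189,"spin":-2.12},{"hand":0,"x":0.004,"y":0.0905,"z":-0.189,"spin":-2.12},{"hand":0,"x":0.004,"y":0.0905,"z":-0.189,"spin":-2.12},{"hand":0,"x":0.004,"y":0.0905,"z":-0.189,"spin":-2.12},{"hand":0,"x":0.004,"y":0.0905,"z":-0.189,"spin":-2.12},{"hand":0,"x":0.004,"y":0.0905,"z":-0.189,"spin":-2.12}]'

```

```text
t: 20.27
eef_pos: [426.6, -61.0, 126.9]
tcp_rot: [3.141, -0.0, 1.339]
ft_force: [-0.7, 1.2, 3.8]
opening: 0.149
```

```bash

python3 -m handwheel '[{"hand":0,"x":0,"y":0,"z":0.04,"spin":0},{"hand":0,"x":0,"y":0,"z":0.08,"spin":0},{"hand":0,"x":0,"y":0.01,"z":0.12,"spin":0.5},{"hand":0,"x":0.01,"y":0.04,"z":0.138,"spin":1},{"hand":0,"x":0.03,"y":0.07,"z":0.138,"spin":2.23},{"hand":0,"x":0.05,"y":0.1,"z":0.138,"spin":2.23},{"hand":0,"x":0.08,"y":0.13,"z":0.138,"spin":2.23},{"hand":0,"x":0.11,"y":0.16,"z":0.138,"spin":2.23},{"hand":0,"x":0.14,"y":0.18,"z":0.138,"spin":2.23},{"hand":0,"x":0.153,"y":0.189,"z":0.138,"spin":2.23},{"hand":0,"x":0.153,"y":0.189,"z":0.138,"spin":2.23},{"hand":0,"x":0.153,"y":0.189,"z":0.138,"spin":2.23}]'
python3 - <<'E'
from h import *
a=snap("scene","s6");b=snap("side","d6");s=state();print(s["eef_pos"],s["tcp_rot"])
out=np.zeros((600,800,3),np.uint8)
out[:]=cv2.resize(a["img"][120:245,250:417][:125],(800,600),interpolation=cv2.INTER_CUBIC)
x=cv2.resize(b["img"][120:200,240:320],(320,320),interpolation=cv2.INTER_CUBIC);out[280:,480:]=x
cv2.imwrite("pics/m6.png",out[:,:,::-1])
E
```

```text
t: 21.27
eef_pos: [579.3, 128.4, 263.6]
tcp_rot: [-3.14, 0.0, 1.535]
ft_force: [-0.2, 0.5, -1.7]
opening: 0.142
[578.76804963 127.55127637 264.35777135] [-3.14044787e+00  1.76200669e-04  1.53379445e+00]
```

View pics/m6.png

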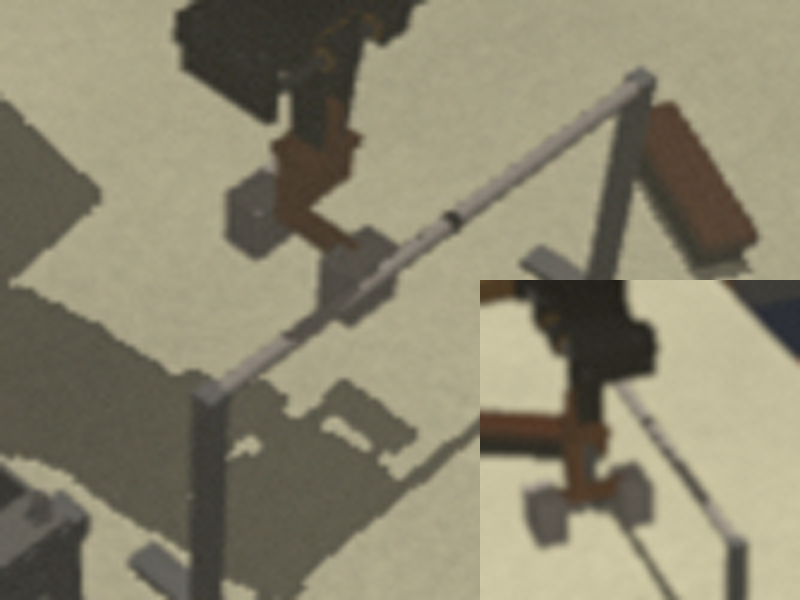

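```bash

python3 -m handwheel '[{"hand":0,"x":0.03,"y":0,"z":0,"spin":0},{"hand":0,"x":0.055,"y":0,"z":0,"spin":0},{"hand":0,"x":0.065,"y":0,"z":0,"spin":0},{"hand":0,"x":0.068,"y":0,"z":0,"spin":0},{"hand":0,"x":0.068,"y":0,"z":0,"spin":0},{"hand":0,"x":0.068,"y":0,"z":0,"spin":0}]'
python3 -m handwheel '[{"hand":0,"x":0.0025,"y":0,"z":0,"spin":0},{"hand":0,"x":0.0025,"y":0,"z":0,"spin":0}]'
python3 -m handwheel '[{"hand":0,"x":0.0025,"y":0,"z":0,"spin":0},{"hand":0,"x":0.0025,"y":0,"z":0,"spin":0}]'
python3 -m handwheel '[{"hand":0,"x":0.0025,"y":0,"z":0,"spin":0},{"hand":0,"x":0.0025,"y":0,"z":0,"spin":0}]'

```

```text
t: 21.87
eef_pos: [646.6, 127.6, 264.7]
tcp_rot: [-3.141, -0.0, 1.534]
ft_force: [-0.1, -0.7, -1.9]
opening: 0.143
t: 22.03
eef_pos: [649.7, 127.9, 265.1]
tcp_rot: [3.141, -0.0, 1.534]
ft_force: [0.7, 0.7, -1.5]
opening: 0.145
t: 22.2
eef_pos: [652.6, 128.0, 264.9]
tcp_rot: [3.141, -0.0, 1.534]
ft_force: [-0.7, 0.4, -1.7]
opening: 0.148
t: 22.37
eef_pos: [655.3, 128.0, 264.6]
tcp_rot: [3.141, -0.0, 1.534]
ft_force: [-0.2, -0.5, -0.7]
opening: 0.145
```

```bash

for i in 1; do python3 -m handwheel '[{"hand":0,"x":0.002,"y":0,"z":0,"spin":0},{"hand":0,"x":0.002,"y":0,"z":0,"spin":0}]'
python3 -m handwheel '[{"hand":0,"x":0.002,"y":0,"z":0,"spin":0},{"hand":0,"x":0.002,"y":0,"z":0,"spin":0}]'; done

```

```text
t: 22.53
eef_pos: [656.5, 128.0, 264.5]
tcp_rot: [-3.14, 0.0, 1.534]
ft_force: [-4.0, -0.4, 0.2]
opening: 0.147
t: 22.7
eef_pos: [658.2, 128.0, 264.3]
tcp_rot: [-3.139, 0.0, 1.534]
ft_force: [-5.8, -0.1, -0.1]
opening: 0.148
```

```bash

python3 -m handwheel '[{"hand":0,"x":-0.005,"y":0,"z":0,"spin":0},{"hand":0,"x":-0.005,"y":0,"z":0,"spin":0},{"hand":0,"x":-0.005,"y":0,"z":-0.01,"spin":0},{"hand":0,"x":-0.005,"y":0,"z":-0.02,"spin":0},{"hand":0,"x":-0.005,"y":0,"z":-0.026,"spin":0},{"hand":0,"x":-0.005,"y":0,"z":-0.026,"spin":0}]'

```

```text
t: 23.2
eef_pos: [653.5, 127.9, 236.3]
tcp_rot: [-3.139, 0.0, 1.534]
ft_force: [-0.2, -0.0, -1.9]
opening: 0.147
```

```bash

python3 -m handwheel '[{"hand":0,"x":0,"y":0,"z":-0.002,"spin":0},{"hand":0,"x":0,"y":0,"z":-0.0035,"spin":0},{"hand":0,"x":0,"y":0,"z":-0.0035,"spin":0},{"hand":0,"x":0,"y":0,"z":-0.0035,"spin":0}]'

```

```text
t: 23.53
eef_pos: [654.1, 128.0, 235.3]
tcp_rot: [3.141, -0.0, 1.534]
ft_force: [0.9, 0.4, -1.9]
opening: 0.146
```

```bash

python3 -m handwheel '[{"hand":0,"x":0,"y":0,"z":-0.001,"spin":0},{"hand":0,"x":0,"y":0,"z":-0.002,"spin":0},{"hand":0,"x":0,"y":0,"z":-0.0025,"spin":0},{"hand":0,"x":0,"y":0,"z":-0.0025,"spin":0}]'

```

```text
t: 23.87
eef_pos: [654.0, 128.0, 232.9]
tcp_rot: [3.141, -0.0, 1.534]
ft_force: [-0.6, -0.6, 0.9]
opening: 0.147
```

```bash

python3 -m handwheel '[{"hand":0.03,"x":0,"y":0,"z":0,"spin":0},{"hand":0.03,"x":0,"y":0,"z":0,"spin":0},{"hand":0.03,"x":0,"y":0,"z":0,"spin":0},{"hand":0.03,"x":0,"y":0,"z":0.04,"spin":0},{"hand":0.04,"x":0,"y":0,"z":0.083,"spin":0},{"hand":0.05,"x":-0.03,"y":-0.035,"z":0.083,"spin":0},{"hand":0.05,"x":-0.245,"y":-0.3,"z":0.083,"spin":0},{"hand":0.05,"x":-0.245,"y":-0.3,"z":0.083,"spin":0},{"hand":0.05,"x":-0.245,"y":-0.3,"z":0.083,"spin":0},{"hand":0.05,"x":-0.245,"y":-0.3,"z":0.083,"spin":0},{"hand":0.05,"x":-0.245,"y":-0.3,"z":0.083,"spin":0},{"hand":0.05,"x":-0.245,"y":-0.3,"z":0.083,"spin":0},{"hand":0.05,"x":-0.245,"y":-0.3,"z":0.083,"spin":0},{"hand":0.05,"x":-0.245,"y":-0.3,"z":0.083,"spin":0},{"hand":0.05,"x":-0.245,"y":-0.3,"z":0.083,"spin":0},{"hand":0.05,"x":-0.245,"y":-0.3,"z":0.083,"spin":0},{"hand":0.05,"x":-0.245,"y":-0.3,"z":0.083,"spin":0},{"hand":0.05,"x":-0.245,"y":-0.3,"z":0.083,"spin":0},{"hand":0.05,"x":-0.245,"y":-0.3,"z":0.083,"spin":0}]'
python3 - <<'E'
from h import *
a=snap("scene","s7");b=snap("side","d7");w=snap("wrist","w7");s=state();print(s["eef_pos"],s["tcp_rot"])
out=np.zeros((600,800,3),np.uint8)
out[:390]=cv2.resize(w["img"][40:235,80:480],(800,390),interpolation=cv2.INTER_CUBIC)
out[390:,:400]=cv2.resize(a["img"][130:250,210:420],(400,210));out[390:,400:]=cv2.resize(b["img"][120:225,200:400],(400,210))
cv2.imwrite("pics/m7.png",out[:,:,::-1])
E
```

```text
t: 25.45
eef_pos: [409.7, -171.3, 315.6]
tcp_rot: [3.142, -0.0, 1.535]
ft_force: [0.1, -0.1, 0.3]
opening: 0.529
[ 409.51630089 -171.31695109  315.53621529] [-3.14142788e+00 -2.58990064e-04  1.53558152e+00]
```

View pics/m7.png

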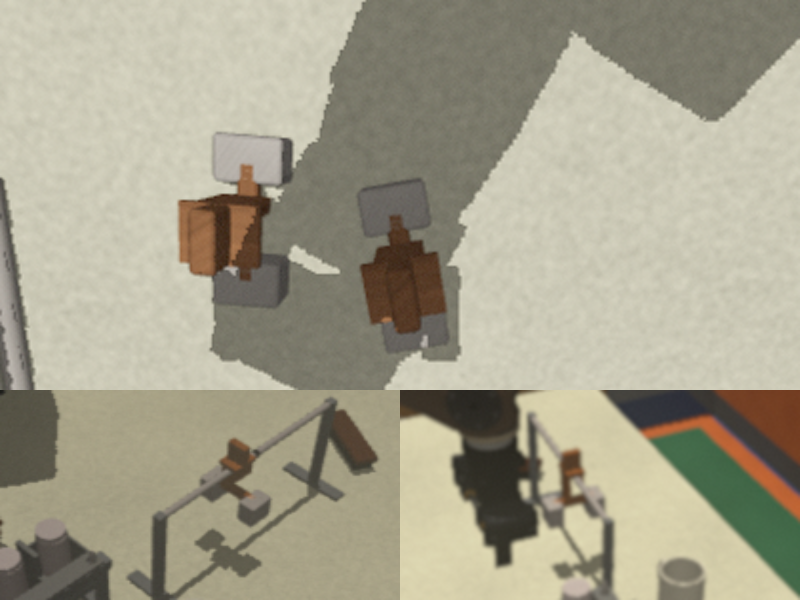

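```bash
python3 - <<'E'
from h import *
w=load("pics/w7.npy");W=lambda x,y:(80+(x+.5)/2-.5,40+(y+.5)/2-.5)
for n,(L,R),tab in [("h1",((213,132),(285,137)),(205,238)),("h2",((358,190),(427,179)),(401,298))]:
    A=onz(w,*W(*L),44);B=onz(w,*W(*R),44);d=B-A;yaw=-np.arctan2(d[0],d[1]);m=(A+B)/2
    o=m[:2]+55*np.array([np.cos(yaw),np.sin(yaw)])
    print(n,"width",np.linalg.norm(d).round(1),"yaw",yaw.round(3),"origin",o.round(1),"tab",onz(w,*W(*tab),141)[:2].round(1))
E
```

```text
h1 width 44.4 yaw -0.102 origin [ 375.6 -270.4] tab [ 371.6 -269.7]
h2 width 44.1 yaw 0.119 origin [ 408.7 -171. ] tab [ 405.6 -173.2]
```

```bash

python3 -m handwheel '[{"hand":0.05,"x":-0.001,"y":-0.001,"z":-0.03,"spin":1},{"hand":0.05,"x":-0.001,"y":-0.001,"z":-0.07,"spin":1.78},{"hand":0.05,"x":-0.001,"y":-0.001,"z":-0.11,"spin":1.78},{"hand":0.05,"x":-0.001,"y":-0.001,"z":-0.15,"spin":1.78},{"hand":0.05,"x":-0.001,"y":-0.001,"z":-0.175,"spin":1.78},{"hand":0.05,"x":-0.001,"y":-0.001,"z":-0.1885,"spin":1.78},{"hand":0.05,"x":-0.001,"y":-0.001,"z":-0.1885,"spin":1.78},{"hand":0.05,"x":-0.001,"y":-0.001,"z":-0.1885,"spin":1.78},{"hand":0,"x":-0.001,"y":-0.001,"z":-0.1885,"spin":1.78},{"hand":0,"x":-0.001,"y":-0.001,"z":-0.1885,"spin":1.78},{"hand":0,"x":-0.001,"y":-0.001,"z":-0.1885,"spin":1.78},{"hand":0,"x":-0.001,"y":-0.001,"z":-0.1885,"spin":1.78},{"hand":0,"x":-0.001,"y":-0.001,"z":-0.1885,"spin":1.78},{"hand":0,"x":-0.001,"y":-0.001,"z":-0.1885,"spin":1.78},{"hand":0,"x":-0.001,"y":-0.001,"z":-0.1885,"spin":1.78}]'
python3 -m handwheel '[{"hand":0,"x":0,"y":0,"z":0.04,"spin":0},{"hand":0,"x":0,"y":0,"z":0.08,"spin":0},{"hand":0,"x":0,"y":0.01,"z":0.12,"spin":-1},{"hand":0,"x":0,"y":0.04,"z":0.138,"spin":-1.8},{"hand":0,"x":0,"y":0.08,"z":0.138,"spin":-1.8},{"hand":0,"x":0,"y":0.12,"z":0.138,"spin":-1.8},{"hand":0,"x":0.02,"y":0.155,"z":0.138,"spin":-1.8},{"hand":0,"x":0.045,"y":0.185,"z":0.138,"spin":-1.8},{"hand":0,"x":0.075,"y":0.21,"z":0.138,"spin":-1.8},{"hand":0,"x":0.105,"y":0.235,"z":0.138,"spin":-1.8},{"hand":0,"x":0.14,"y":0.246,"z":0.138,"spin":-1.8},{"hand":0,"x":0.17,"y":0.246,"z":0.138,"spin":-1.8},{"hand":0,"x":0.17,"y":0.246,"z":0.138,"spin":-1.8},{"hand":0,"x":0.17,"y":0.246,"z":0.138,"spin":-1.8}]'
```

```text
t: 26.85
eef_pos: [408.1, -173.1, 127.4]
tcp_rot: [3.141, 0.0, 1.689]
ft_force: [-0.9, 0.2, 4.2]
opening: 0.145
t: 28.02
eef_pos: [578.5, 73.2, 263.9]
tcp_rot: [-3.14, 0.0, 1.533]
ft_force: [-0.7, -1.1, -2.0]
opening: 0.148
```

```bash

python3 -m handwheel '[{"hand":0,"x":0.03,"y":0,"z":0,"spin":0},{"hand":0,"x":0.055,"y":0,"z":0,"spin":0},{"hand":0,"x":0.065,"y":0,"z":0,"spin":0},{"hand":0,"x":0.069,"y":0,"z":0,"spin":0},{"hand":0,"x":0.069,"y":0,"z":0,"spin":0},{"hand":0,"x":0.069,"y":0,"z":0,"spin":0}]'
python3 -m handwheel '[{"hand":0,"x":0.002,"y":0,"z":0,"spin":0},{"hand":0,"x":0.002,"y":0,"z":0,"spin":0}]'
python3 -m handwheel '[{"hand":0,"x":0.002,"y":0,"z":0,"spin":0},{"hand":0,"x":0.002,"y":0,"z":0,"spin":0}]'
python3 -m handwheel '[{"hand":0,"x":0.002,"y":0,"z":0,"spin":0},{"hand":0,"x":0.002,"y":0,"z":0,"spin":0}]'

```

```text
t: 28.52
eef_pos: [645.9, 72.9, 265.1]
tcp_rot: [-3.141, -0.0, 1.532]
ft_force: [-1.2, 0.1, -1.4]
opening: 0.144
t: 28.68
eef_pos: [648.6, 73.0, 265.6]
tcp_rot: [3.141, -0.0, 1.532]
ft_force: [-0.3, 0.1, -1.4]
opening: 0.144
t: 28.85
eef_pos: [651.0, 73.0, 265.4]
tcp_rot: [3.141, -0.0, 1.532]
ft_force: [-0.3, -0.6, -1.8]
opening: 0.143
t: 29.02
eef_pos: [652.6, 73.0, 265.1]
tcp_rot: [-3.14, -0.0, 1.532]
ft_force: [-3.1, 0.3, 0.5]
opening: 0.141
```

```bash

python3 -m handwheel '[{"hand":0,"x":-0.003,"y":0,"z":0,"spin":0},{"hand":0,"x":-0.003,"y":0,"z":0,"spin":0},{"hand":0,"x":-0.003,"y":0,"z":0,"spin":0},{"hand":0,"x":-0.003,"y":0,"z":-0.01,"spin":0},{"hand":0,"x":-0.003,"y":0,"z":-0.02,"spin":0},{"hand":0,"x":-0.003,"y":0,"z":-0.028,"spin":0},{"hand":0,"x":-0.003,"y":0,"z":-0.03,"spin":0},{"hand":0,"x":-0.003,"y":0,"z":-0.03,"spin":0}]'
python3 -m handwheel '[{"hand":0,"x":0,"y":0,"z":-0.001,"spin":0},{"hand":0,"x":0,"y":0,"z":-0.001,"spin":0}]'

```

```text
t: 29.68
eef_pos: [649.7, 73.0, 234.1]
tcp_rot: [-3.14, -0.0, 1.532]
ft_force: [1.1, -0.8, -1.6]
opening: 0.143
t: 29.85
eef_pos: [650.0, 73.0, 233.8]
tcp_rot: [-3.141, -0.0, 1.532]
ft_force: [0.3, -0.6, -1.1]
opening: 0.148
```

```bash

python3 -m handwheel '[{"hand":0,"x":0,"y":0,"z":-0.0012,"spin":0},{"hand":0,"x":0,"y":0,"z":-0.0012,"spin":0},{"hand":0.03,"x":0,"y":0,"z":-0.0012,"spin":0},{"hand":0.03,"x":0,"y":0,"z":-0.0012,"spin":0},{"hand":0.03,"x":0,"y":0,"z":-0.0012,"spin":0},{"hand":0.03,"x":0,"y":0,"z":0.04,"spin":0},{"hand":0.04,"x":0,"y":0,"z":0.08,"spin":0},{"hand":0.05,"x":-0.03,"y":-0.035,"z":0.083,"spin":0},{"hand":0.05,"x":-0.274,"y":-0.343,"z":0.083,"spin":0},{"hand":0.05,"x":-0.274,"y":-0.343,"z":0.083,"spin":0},{"hand":0.05,"x":-0.274,"y":-0.343,"z":0.083,"spin":0},{"hand":0.05,"x":-0.274,"y":-0.343,"z":0.083,"spin":0},{"hand":0.05,"x":-0.274,"y":-0.343,"z":0.083,"spin":0},{"hand":0.05,"x":-0.274,"y":-0.343,"z":0.083,"spin":0},{"hand":0.05,"x":-0.274,"y":-0.343,"z":0.083,"spin":0},{"hand":0.05,"x":-0.274,"y":-0.343,"z":0.083,"spin":0},{"hand":0.05,"x":-0.274,"y":-0.343,"z":0.083,"spin":0},{"hand":0.05,"x":-0.274,"y":-0.343,"z":0.083,"spin":0},{"hand":0.05,"x":-0.274,"y":-0.343,"z":0.083,"spin":0},{"hand":0.05,"x":-0.274,"y":-0.343,"z":0.083,"spin":0}]'
python3 - <<'E'
from h import *
a=snap("scene","s8");b=snap("side","d8");w=snap("wrist","w8");s=state();print(s["eef_pos"],s["tcp_rot"])
out=np.zeros((600,800,3),np.uint8)
out[:390]=cv2.resize(w["img"][40:235,80:480],(800,390),interpolation=cv2.INTER_CUBIC)
out[390:,:400]=cv2.resize(a["img"][130:250,210:420],(400,210));out[390:,400:]=cv2.resize(b["img"][120:225,200:400],(400,210))
cv2.imwrite("pics/m8.png",out[:,:,::-1])
E
```

```text
t: 31.52
eef_pos: [375.5, -270.7, 317.3]
tcp_rot: [3.141, -0.0, 1.53]
ft_force: [0.5, -0.5, 0.7]
opening: 0.522
[ 376.56638553 -269.32958555  317.17205821] [ 3.14144004e+00 -2.04252033e-04  1.53321423e+00]
```

View pics/m8.png

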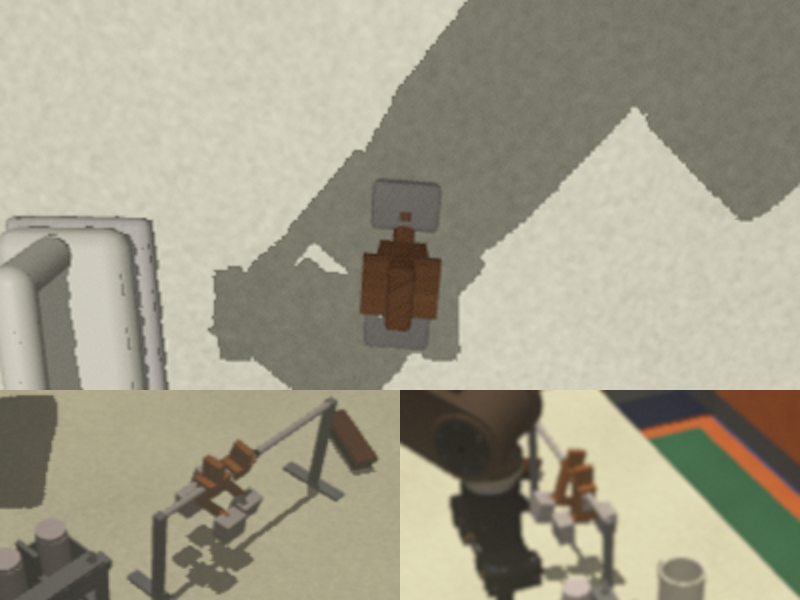

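```bash
python3 - <<'E'
from h import *
w=load("pics/w8.npy");W=lambda x,y:(80+(x+.5)/2-.5,40+(y+.5)/2-.5)
for n,(L,R),tab in [("h1",((373,179),(442,184)),(399,298))]:
    A=onz(w,*W(*L),44);B=onz(w,*W(*R),44);d=B-A;yaw=-np.arctan2(d[0],d[1]);m=(A+B)/2
    o=m[:2]+55*np.array([np.cos(yaw),np.sin(yaw)])
    print(n,"width",np.linalg.norm(d).round(1),"yaw",yaw.round(3),"origin",o.round(1),"tab",onz(w,*W(*tab),141)[:2].round(1))
E
```

```text
h1 width 43.7 yaw -0.109 origin [ 374.3 -272.1] tab [ 372.8 -272.6]
```

```bash

python3 -m handwheel '[{"hand":0.05,"x":-0.001,"y":-0.0015,"z":-0.03,"spin":-0.76},{"hand":0.05,"x":-0.001,"y":-0.0015,"z":-0.07,"spin":-0.76},{"hand":0.05,"x":-0.001,"y":-0.0015,"z":-0.11,"spin":-0.76},{"hand":0.05,"x":-0.001,"y":-0.0015,"z":-0.15,"spin":-0.76},{"hand":0.05,"x":-0.001,"y":-0.0015,"z":-0.175,"spin":-0.76},{"hand":0.05,"x":-0.001,"y":-0.0015,"z":-0.1885,"spin":-0.76},{"hand":0.05,"x":-0.001,"y":-0.0015,"z":-0.1885,"spin":-0.76},{"hand":0.05,"x":-0.001,"y":-0.0015,"z":-0.1885,"spin":-0.76},{"hand":0,"x":-0.001,"y":-0.0015,"z":-0.1885,"spin":-0.76},{"hand":0,"x":-0.001,"y":-0.0015,"z":-0.1885,"spin":-0.76},{"hand":0,"x":-0.001,"y":-0.0015,"z":-0.1885,"spin":-0.76},{"hand":0,"x":-0.001,"y":-0.0015,"z":-0.1885,"spin":-0.76},{"hand":0,"x":-0.001,"y":-0.0015,"z":-0.1885,"spin":-0.76},{"hand":0,"x":-0.001,"y":-0.0015,"z":-0.1885,"spin":-0.76},{"hand":0,"x":-0.001,"y":-0.0015,"z":-0.1885,"spin":-0.76}]'
python3 -m handwheel '[{"hand":0,"x":0,"y":0,"z":0.04,"spin":0},{"hand":0,"x":0,"y":0,"z":0.08,"spin":0},{"hand":0,"x":0,"y":0.01,"z":0.12,"spin":0.78},{"hand":0,"x":0,"y":0.04,"z":0.138,"spin":0.78},{"hand":0,"x":0,"y":0.08,"z":0.138,"spin":0.78},{"hand":0,"x":0,"y":0.12,"z":0.138,"spin":0.78},{"hand":0,"x":0,"y":0.16,"z":0.138,"spin":0.78},{"hand":0,"x":0.01,"y":0.2,"z":0.138,"spin":0.78},{"hand":0,"x":0.03,"y":0.235,"z":0.138,"spin":0.78},{"hand":0,"x":0.05,"y":0.27,"z":0.138,"spin":0.78},{"hand":0,"x":0.08,"y":0.291,"z":0.138,"spin":0.78},{"hand":0,"x":0.12,"y":0.291,"z":0.138,"spin":0.78},{"hand":0,"x":0.155,"y":0.291,"z":0.138,"spin":0.78},{"hand":0,"x":0.155,"y":0.291,"z":0.138,"spin":0.78},{"hand":0,"x":0.155,"y":0.291,"z":0.138,"spin":0.78}]'
python3 - <<'E'
from h import *
a=snap("scene","s9");b=snap("side","d9");s=state();print(s["eef_pos"],s["tcp_rot"])
out=np.zeros((600,800,3),np.uint8)
out[:,:480]=cv2.resize(a["img"][135:235,255:335],(480,600),interpolation=cv2.INTER_CUBIC)
out[:500,480:]=cv2.resize(b["img"][130:230,256:320],(320,500),interpolation=cv2.INTER_CUBIC)
cv2.imwrite("pics/m9.png",out[:,:,::-1])
E
```

```text
t: 32.92
eef_pos: [375.0, -271.6, 128.8]
tcp_rot: [3.141, 0.0, 1.466]
ft_force: [-1.7, -0.5, 1.6]
opening: 0.144
t: 34.17
eef_pos: [530.7, 19.7, 265.5]
tcp_rot: [-3.14, -0.0, 1.535]
ft_force: [-0.5, 0.4, -1.2]
opening: 0.147
[529.23591347  19.48044798 266.16901667] [-3.14000993e+00 -1.80312062e-04  1.53396884e+00]
```

View pics/m9.png

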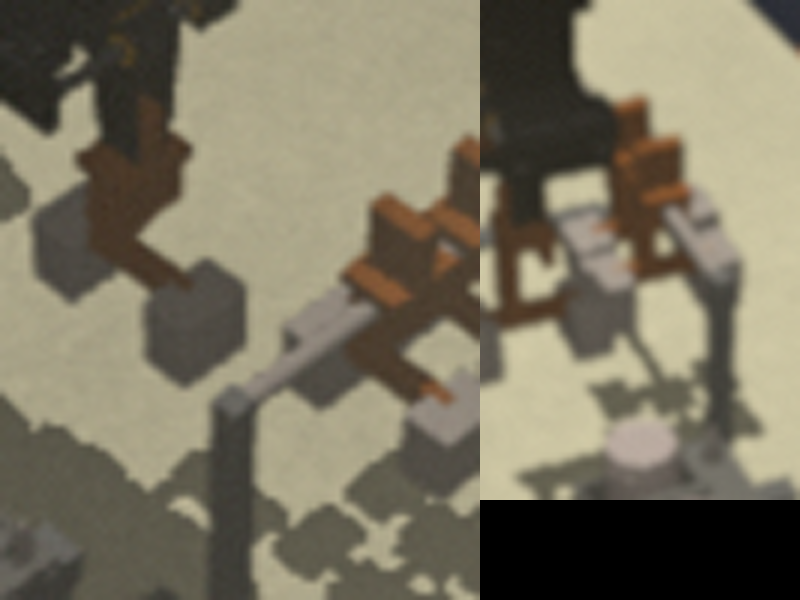

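```bash
python3 - <<'E'
from h import *
a=load("pics/s9.npy");b=load("pics/d9.npy")
print("h2 tab scene",onz(a,255+405/6,135+217/6,247).round(1)); print("side",onz(b,256+(660-480)/5,130+148/5,247).round(1))
print("saddle R end", onz(a,255+372/6,135+302/6,210).round(1),"post",onz(a,255+233/6,135+400/6,206).round(1))
# wood mask centroid of tabs in s8 (arm away): tab tops
for nm in("s7","s8"):
    c=load(f"pics/{nm}.npy");hsv=cv2.cvtColor(c["img"],cv2.COLOR_RGB2HSV)
    m=((hsv[...,0]<14)&(hsv[...,1]>120)&(hsv[...,2]>110)).astype(np.uint8);m[:140]=0;m[230:]=0;m[:,:290]=0;m[:,380:]=0
    n,l,st,ce=cv2.connectedComponentsWithStats(m)
    for i in range(1,n):
        if st[i,4]>8: print(nm,st[i],ce[i].round(1),onz(c,*ce[i],245)[:2].round(0))
    print("band", proj(c,[655,170,200]).round(1))
E
```

```text
h2 tab scene [652.2  69.4 247. ]
side [646.3  59.2 247. ]
saddle R end [654.6  47.2 210. ] post [647.5 -37.8 206. ]
s7 [331 159   8   5  14] [334.9 160.5] [648. 126.]
s7 [327 169   9   7  21] [330.8 171.8] [669.  85.]
band [345.2 165.5]
s8 [334 160   8   7  14] [338.  162.8] [660. 125.]
s8 [318 169   9   6  20] [322.3 171. ] [650.  71.]
s8 [327 169  10   8  23] [331.3 172.3] [671.  84.]
s8 [313 178  10   7  23] [317.5 181.6] [667.  32.]
band [345.2 165.5]
```

```bash
python3 - <<'E'
from h import *
c=snap("scene","s10")
for nm in("s9","s10"):
    c=load(f"pics/{nm}.npy");hsv=cv2.cvtColor(c["img"],cv2.COLOR_RGB2HSV)
    m=((hsv[...,0]<14)&(hsv[...,1]>120)&(hsv[...,2]>110)).astype(np.uint8);m[:140]=0;m[230:]=0;m[:,:290]=0;m[:,380:]=0
    n,l,st,ce=cv2.connectedComponentsWithStats(m)
    for i in range(1,n):
        if st[i,4]>8: print(nm,st[i],ce[i].round(1),onz(c,*ce[i],245)[:2].round(0))
for nm in ("d7","d8","d9"):
    c=load(f"pics/{nm}.npy");hsv=cv2.cvtColor(c["img"],cv2.COLOR_RGB2HSV)
    m=((hsv[...,0]<14)&(hsv[...,1]>120)&(hsv[...,2]>110)).astype(np.uint8);m[:140]=0;m[200:]=0;m[:,:270]=0;m[:,310:]=0
    n,l,st,ce=cv2.connectedComponentsWithStats(m)
    for i in range(1,n):
        if st[i,4]>8: print(nm,st[i],ce[i].round(1),onz(c,*ce[i],245)[:2].round(0))
E
```

```text
s9 [332 159   9   6  17] [336.1 161.3] [653. 126.]
s9 [318 168   9   7  23] [322.2 171. ] [650.  71.]
s9 [329 170   7   6  17] [332.2 172.6] [674.  85.]
s9 [313 179  10   7  25] [317.6 181.9] [668.  31.]
s10 [331 158   8   5  16] [334.3 160.2] [646. 126.]
s10 [318 168  18   7  45] [326.1 171.4] [659.  77.]
s10 [314 179   5   6  14] [316.2 181.1] [663.  31.]
s10 [339 188   6   4   9] [341.3 189.4] [731.  54.]
d7 [282 150   7   3  10] [285.  151.2] [647. 122.]
d7 [283 159   8   4  22] [286.5 160.6] [628.  64.]
d8 [283 157  12   4  24] [288.7 158.8] [640.  72.]
d8 [289 166   8   5  26] [292.5 168.3] [627.  12.]
d9 [287 158   7   2  12] [290.2 158.6] [645.  70.]
d9 [289 167   8   4  20] [292.8 168.2] [628.  13.]
```

```bash

python3 -m handwheel '[{"hand":0,"x":0.03,"y":0,"z":0,"spin":0},{"hand":0,"x":0.06,"y":0,"z":0,"spin":0},{"hand":0,"x":0.085,"y":0,"z":0,"spin":0},{"hand":0,"x":0.105,"y":0,"z":0,"spin":0},{"hand":0,"x":0.113,"y":0,"z":0,"spin":0},{"hand":0,"x":0.113,"y":0,"z":0,"spin":0},{"hand":0,"x":0.113,"y":0,"z":0,"spin":0},{"hand":0,"x":0.113,"y":0,"z":0,"spin":0}]'
python3 -m handwheel '[{"hand":0,"x":0.002,"y":0,"z":0,"spin":0},{"hand":0,"x":0.002,"y":0,"z":0,"spin":0}]'
python3 -m handwheel '[{"hand":0,"x":0.002,"y":0,"z":0,"spin":0},{"hand":0,"x":0.002,"y":0,"z":0,"spin":0}]'
python3 -m handwheel '[{"hand":0,"x":0.002,"y":0,"z":0,"spin":0},{"hand":0,"x":0.002,"y":0,"z":0,"spin":0}]'

```

```text
t: 34.98
eef_pos: [641.8, 19.5, 267.0]
tcp_rot: [-3.141, -0.0, 1.534]
ft_force: [0.0, 0.3, -1.6]
opening: 0.145
t: 35.15
eef_pos: [644.6, 19.5, 267.2]
tcp_rot: [3.141, -0.0, 1.534]
ft_force: [-0.0, 0.2, -0.9]
opening: 0.144
t: 35.32
eef_pos: [647.1, 19.5, 266.9]
tcp_rot: [3.141, -0.0, 1.534]
ft_force: [-0.3, -0.3, -2.0]
opening: 0.143
t: 35.48
eef_pos: [649.2, 19.5, 266.6]
tcp_rot: [3.141, -0.0, 1.534]
ft_force: [-0.3, 1.1, -2.2]
opening: 0.146
```

```bash

python3 -m handwheel '[{"hand":0,"x":0.002,"y":0,"z":0,"spin":0},{"hand":0,"x":0.002,"y":0,"z":0,"spin":0}]'
python3 -m handwheel '[{"hand":0,"x":0.0015,"y":0,"z":0,"spin":0},{"hand":0,"x":0.0015,"y":0,"z":0,"spin":0}]'

```

```text
t: 35.65
eef_pos: [650.8, 19.5, 266.5]
tcp_rot: [-3.14, -0.0, 1.534]
ft_force: [-1.7, -0.9, -0.3]
opening: 0.148
t: 35.82
eef_pos: [651.8, 19.5, 266.4]
tcp_rot: [-3.139, -0.0, 1.534]
ft_force: [-5.2, -0.5, -0.8]
opening: 0.148
```

```bash

python3 -m handwheel '[{"hand":0,"x":-0.004,"y":0,"z":0,"spin":0},{"hand":0,"x":-0.004,"y":0,"z":0,"spin":0},{"hand":0,"x":-0.004,"y":0,"z":0,"spin":0},{"hand":0,"x":-0.004,"y":0,"z":-0.01,"spin":0},{"hand":0,"x":-0.004,"y":0,"z":-0.02,"spin":0},{"hand":0,"x":-0.004,"y":0,"z":-0.028,"spin":0},{"hand":0,"x":-0.004,"y":0,"z":-0.031,"spin":0},{"hand":0,"x":-0.004,"y":0,"z":-0.031,"spin":0}]'
python3 -m handwheel '[{"hand":0,"x":0,"y":0,"z":-0.001,"spin":0},{"hand":0,"x":0,"y":0,"z":-0.001,"spin":0}]'
python3 -m handwheel '[{"hand":0,"x":0,"y":0,"z":-0.001,"spin":0},{"hand":0,"x":0,"y":0,"z":-0.001,"spin":0}]'

```

```text
t: 36.48
eef_pos: [648.3, 19.5, 234.9]
tcp_rot: [-3.141, -0.0, 1.534]
ft_force: [-0.2, -0.9, -1.9]
opening: 0.144
t: 36.65
eef_pos: [648.4, 19.5, 234.8]
tcp_rot: [-3.142, -0.0, 1.534]
ft_force: [-2.8, 0.6, 4.0]
opening: 0.147
t: 36.82
eef_pos: [648.4, 19.5, 234.7]
tcp_rot: [3.141, -0.0, 1.534]
ft_force: [-5.5, -0.5, 11.1]
opening: 0.147
```

```bash

python3 -m handwheel '[{"hand":0,"x":0,"y":0,"z":0.0015,"spin":0},{"hand":0.03,"x":0,"y":0,"z":0.0015,"spin":0},{"hand":0.03,"x":0,"y":0,"z":0.0015,"spin":0},{"hand":0.03,"x":0,"y":0,"z":0.0015,"spin":0},{"hand":0.03,"x":0,"y":0,"z":0.03,"spin":0},{"hand":0.03,"x":0,"y":0,"z":0.06,"spin":0},{"hand":0.03,"x":-0.04,"y":-0.02,"z":0.07,"spin":0},{"hand":0.03,"x":-0.08,"y":-0.04,"z":0.07,"spin":0},{"hand":0.03,"x":-0.12,"y":-0.06,"z":0.07,"spin":0},{"hand":0.03,"x":-0.12,"y":-0.06,"z":0.07,"spin":0},{"hand":0.03,"x":-0.12,"y":-0.06,"z":0.07,"spin":0},{"hand":0.03,"x":-0.12,"y":-0.06,"z":0.07,"spin":0},{"hand":0.03,"x":-0.12,"y":-0.06,"z":0.07,"spin":0}]'
python3 -m handwheel '[{"hand":0.03,"x":0,"y":0,"z":0,"spin":0},{"hand":0.03,"x":0,"y":0,"z":0,"spin":0},{"hand":0.03,"x":0,"y":0,"z":0,"spin":0},{"hand":0.03,"x":0,"y":0,"z":0,"spin":0},{"hand":0.03,"x":0,"y":0,"z":0,"spin":0},{"hand":0.03,"x":0,"y":0,"z":0,"spin":0},{"hand":0.03,"x":0,"y":0,"z":0,"spin":0},{"hand":0.03,"x":0,"y":0,"z":0,"spin":0},{"hand":0.03,"x":0,"y":0,"z":0,"spin":0},{"hand":0.03,"x":0,"y":0,"z":0,"spin":0},{"hand":0.03,"x":0,"y":0,"z":0,"spin":0},{"hand":0.03,"x":0,"y":0,"z":0,"spin":0},{"hand":0.03,"x":0,"y":0,"z":0,"spin":0},{"hand":0.03,"x":0,"y":0,"z":0,"spin":0},{"hand":0.03,"x":0,"y":0,"z":0,"spin":0},{"hand":0.03,"x":0,"y":0,"z":0,"spin":0},{"hand":0.03,"x":0,"y":0,"z":0,"spin":0},{"hand":0.03,"x":0,"y":0,"z":0,"spin":0}]'
cat >> h.py <<'E'
def wood(f,lo=110):
    c=load(f"pics/{f}.npy");hsv=cv2.cvtColor(c["img"],cv2.COLOR_RGB2HSV)
    m=((hsv[...,0]<14)&(hsv[...,1]>120)&(hsv[...,2]>lo)).astype(np.uint8);m[:110]=0;m[240:]=0;m[:,:270]=0;m[:,382:]=0
    n,l,st,ce=cv2.connectedComponentsWithStats(m)
    for i in range(1,n):
        if st[i,4]>6: print(f,st[i],ce[i].round(1),onz(c,*ce[i],245)[:2].round(0))
E
python3 - <<'E'
from h import *
snap("scene","s11");wood("s11")
E
```

```text
t: 37.9
eef_pos: [529.6, -40.3, 303.6]
tcp_rot: [3.141, -0.0, 1.534]
ft_force: [0.5, 0.4, -0.5]
opening: 0.313
t: 39.4
eef_pos: [528.5, -40.5, 303.7]
tcp_rot: [-3.142, -0.0, 1.534]
ft_force: [0.2, 0.3, 0.8]
opening: 0.316
s11 [332 159   9   6  18] [336.3 161.6] [654. 126.]
s11 [341 167   3   4   7] [341.6 168.4] [681. 115.]
s11 [318 169  13   5  29] [324.7 171. ] [655.  76.]
s11 [332 171   4   5  13] [333.4 173.5] [678.  85.]
s11 [304 178   7   6  16] [307.2 180.1] [644.  17.]
s11 [313 179   5   5  11] [315.5 180.7] [661.  31.]
s11 [319 182   4   4  10] [320.1 183.6] [677.  31.]
s11 [314 186   3   4   9] [314.8 187.7] [677.  11.]
s11 [300 189   9   7  25] [303.9 191.9] [666. -20.]
```

```bash

python3 -m handwheel '[{"hand":0.03,"x":0.04,"y":0.02,"z":0,"spin":0},{"hand":0.03,"x":0.08,"y":0.04,"z":0,"spin":0},{"hand":0.03,"x":0.12,"y":0.06,"z":0,"spin":0},{"hand":0.03,"x":0.12,"y":0.06,"z":0,"spin":0},{"hand":0.03,"x":0.12,"y":0.06,"z":-0.03,"spin":0},{"hand":0.03,"x":0.12,"y":0.06,"z":-0.055,"spin":0},{"hand":0.03,"x":0.12,"y":0.06,"z":-0.068,"spin":0},{"hand":0.03,"x":0.12,"y":0.06,"z":-0.068,"spin":0},{"hand":0,"x":0.12,"y":0.06,"z":-0.068,"spin":0},{"hand":0,"x":0.12,"y":0.06,"z":-0.068,"spin":0},{"hand":0,"x":0.12,"y":0.06,"z":-0.068,"spin":0},{"hand":0,"x":0.12,"y":0.06,"z":-0.068,"spin":0},{"hand":0,"x":0.12,"y":0.06,"z":-0.068,"spin":0},{"hand":0,"x":0.12,"y":0.06,"z":-0.068,"spin":0}]'
python3 -m handwheel '[{"hand":0,"x":0.0002,"y":0.004,"z":0,"spin":0},{"hand":0,"x":0.0004,"y":0.008,"z":0,"spin":0},{"hand":0,"x":0.0006,"y":0.012,"z":0,"spin":0},{"hand":0,"x":0.0008,"y":0.016,"z":0,"spin":0},{"hand":0,"x":0.001,"y":0.02,"z":0,"spin":0},{"hand":0,"x":0.0012,"y":0.025,"z":0,"spin":0},{"hand":0,"x":0.0014,"y":0.03,"z":0,"spin":0},{"hand":0,"x":0.0016,"y":0.035,"z":0,"spin":0},{"hand":0,"x":0.0017,"y":0.04,"z":0,"spin":0},{"hand":0,"x":0.0017,"y":0.04,"z":0,"spin":0}]'

```

```text
t: 40.62
eef_pos: [648.9, 19.4, 237.1]
tcp_rot: [3.139, 0.0, 1.534]
ft_force: [-0.4, 0.4, 6.2]
opening: 0.144
t: 41.45
eef_pos: [650.8, 59.4, 237.1]
tcp_rot: [3.139, 0.001, 1.534]
ft_force: [0.3, -1.5, 6.5]
opening: 0.144
```

```bash

python3 -m handwheel '[{"hand":0,"x":0.0002,"y":0.004,"z":0,"spin":0},{"hand":0,"x":0.0004,"y":0.009,"z":0,"spin":0},{"hand":0,"x":0.0006,"y":0.014,"z":0,"spin":0},{"hand":0,"x":0.0008,"y":0.019,"z":0,"spin":0},{"hand":0,"x":0.001,"y":0.024,"z":0,"spin":0},{"hand":0,"x":0.0012,"y":0.029,"z":0,"spin":0},{"hand":0,"x":0.0014,"y":0.034,"z":0,"spin":0},{"hand":0,"x":0.0016,"y":0.039,"z":0,"spin":0},{"hand":0,"x":0.0018,"y":0.044,"z":0,"spin":0},{"hand":0,"x":0.002,"y":0.049,"z":0,"spin":0},{"hand":0,"x":0.0022,"y":0.054,"z":0,"spin":0},{"hand":0,"x":0.0024,"y":0.059,"z":0,"spin":0},{"hand":0,"x":0.0025,"y":0.06,"z":0,"spin":0},{"hand":0,"x":0.0025,"y":0.06,"z":0,"spin":0}]'
python3 - <<'E'
from h import *
snap("scene","s12");wood("s12");print(state()["ft_force"])
E
```

```text
t: 42.62
eef_pos: [653.2, 119.0, 237.1]
tcp_rot: [3.139, 0.001, 1.534]
ft_force: [0.6, -2.9, 6.4]
opening: 0.147
s12 [354 147   5   4  11] [356.1 148.6] [660. 205.]
s12 [343 155   6   3  10] [345.9 156. ] [659. 162.]
[-0.92164835 -2.48587908  6.48665249]
```

```bash

python3 -m handwheel '[{"hand":0,"x":0.0002,"y":0.004,"z":0,"spin":0},{"hand":0,"x":0.0004,"y":0.009,"z":0,"spin":0},{"hand":0,"x":0.0006,"y":0.014,"z":0,"spin":0},{"hand":0,"x":0.0008,"y":0.019,"z":0,"spin":0},{"hand":0,"x":0.001,"y":0.024,"z":0,"spin":0},{"hand":0,"x":0.0012,"y":0.029,"z":0,"spin":0},{"hand":0,"x":0.0014,"y":0.034,"z":0,"spin":0},{"hand":0,"x":0.0016,"y":0.039,"z":0,"spin":0},{"hand":0,"x":0.0018,"y":0.044,"z":0,"spin":0},{"hand":0,"x":0.002,"y":0.049,"z":0,"spin":0},{"hand":0,"x":0.0022,"y":0.054,"z":0,"spin":0},{"hand":0,"x":0.0024,"y":0.059,"z":0,"spin":0},{"hand":0,"x":0.0026,"y":0.064,"z":0,"spin":0},{"hand":0,"x":0.0028,"y":0.069,"z":0,"spin":0},{"hand":0,"x":0.003,"y":0.074,"z":0,"spin":0},{"hand":0,"x":0.0033,"y":0.08,"z":0,"spin":0},{"hand":0,"x":0.0036,"y":0.085,"z":0,"spin":0},{"hand":0,"x":0.0038,"y":0.089,"z":0,"spin":0},{"hand":0,"x":0.0039,"y":0.091,"z":0,"spin":0},{"hand":0,"x":0.0039,"y":0.091,"z":0,"spin":0}]'
python3 - <<'E'
from h import *
snap("scene","s13");wood("s13");print(state()["ft_force"])
E
```

```text
t: 44.33
eef_pos: [657.1, 210.0, 237.1]
tcp_rot: [3.139, 0.001, 1.534]
ft_force: [-0.8, -4.1, 7.2]
opening: 0.147
s13 [375 134   4   2   7] [376.7 134.4] [665. 295.]
s13 [365 140   5   3   9] [366.8 141. ] [662. 252.]
[-0.99648166 -3.25771901  6.2652701 ]
```

```bash

python3 -m handwheel '[{"hand":0.005,"x":0,"y":0,"z":-0.001,"spin":0},{"hand":0.02,"x":0,"y":0,"z":-0.001,"spin":0},{"hand":0.03,"x":0,"y":0,"z":-0.001,"spin":0},{"hand":0.03,"x":0,"y":0,"z":-0.001,"spin":0},{"hand":0.03,"x":0,"y":0,"z":0.015,"spin":0},{"hand":0.03,"x":0,"y":0,"z":0.04,"spin":0},{"hand":0.03,"x":0,"y":0,"z":0.07,"spin":0},{"hand":0.03,"x":-0.04,"y":0,"z":0.08,"spin":0},{"hand":0.03,"x":-0.08,"y":0,"z":0.08,"spin":0},{"hand":0.03,"x":-0.12,"y":0,"z":0.08,"spin":0},{"hand":0.03,"x":-0.16,"y":0,"z":0.08,"spin":0},{"hand":0.03,"x":-0.2,"y":0,"z":0.08,"spin":0},{"hand":0.03,"x":-0.2,"y":0,"z":0.08,"spin":0}]'
for i in 1 2 3 4; do python3 -m handwheel '[{"hand":0.03,"x":0,"y":0,"z":0,"spin":0},{"hand":0.03,"x":0,"y":0,"z":0,"spin":0},{"hand":0.03,"x":0,"y":0,"z":0,"spin":0},{"hand":0.03,"x":0,"y":0,"z":0,"spin":0},{"hand":0.03,"x":0,"y":0,"z":0,"spin":0},{"hand":0.03,"x":0,"y":0,"z":0,"spin":0},{"hand":0.03,"x":0,"y":0,"z":0,"spin":0},{"hand":0.03,"x":0,"y":0,"z":0,"spin":0},{"hand":0.03,"x":0,"y":0,"z":0,"spin":0},{"hand":0.03,"x":0,"y":0,"z":0,"spin":0},{"hand":0.03,"x":0,"y":0,"z":0,"spin":0},{"hand":0.03,"x":0,"y":0,"z":0,"spin":0},{"hand":0.03,"x":0,"y":0,"z":0,"spin":0},{"hand":0.03,"x":0,"y":0,"z":0,"spin":0},{"hand":0.03,"x":0,"y":0,"z":0,"spin":0},{"hand":0.03,"x":0,"y":0,"z":0,"spin":0},{"hand":0.03,"x":0,"y":0,"z":0,"spin":0},{"hand":0.03,"x":0,"y":0,"z":0,"spin":0},{"hand":0.03,"x":0,"y":0,"z":0,"spin":0},{"hand":0.03,"x":0,"y":0,"z":0,"spin":0}]' | head -1
python3 -c "
from h import *
snap('scene','s14$i');wood('s14$i')"; done
python3 - <<'E'
from h import *
a=load("pics/s144.npy");b=snap("side","d14")
out=np.zeros((600,800,3),np.uint8)
out[:400,:]=cv2.resize(a["img"][115:215,220:420],(800,400),interpolation=cv2.INTER_CUBIC)
out[400:,:380]=cv2.resize(a["img"][180:280,160:350],(380,200),interpolation=cv2.INTER_CUBIC)
out[400:,400:]=cv2.resize(b["img"][130:280,210:410][:100],(400,200),interpolation=cv2.INTER_CUBIC)
cv2.imwrite("pics/m14.png",out[:,:,::-1])
E
```

```text
t: 45.47
eef_pos: [450.7, 210.3, 316.0]
tcp_rot: [-3.14, 0.0, 1.536]
ft_force: [1.2, -0.5, 0.3]
opening: 0.317
t: 47.13
s141 [371 131   9   5  12] [374.8 132.8] [657. 297.]
s141 [362 138   8   5  12] [365.2 140.1] [656. 252.]
s141 [371 144   4   4  10] [371.9 145.6] [685. 247.]
s141 [361 151   3   5   8] [362.  153.1] [684. 202.]
s141 [346 156  10   6  19] [350.5 158.4] [674. 163.]
t: 48.85
s142 [373 131   7   5  11] [375.5 133.4] [660. 297.]
s142 [364 139   6   4  10] [366.2 140.8] [660. 252.]
s142 [352 145   8   6  16] [355.6 147.4] [656. 209.]
s142 [370 144   5   5   9] [371.7 146.1] [685. 244.]
s142 [361 151   4   5  12] [362.2 152.9] [684. 203.]
s142 [347 155   9   7  17] [350.6 158.1] [673. 164.]
t: 50.57
s143 [372 131   7   5  10] [375.3 133.3] [659. 296.]
s143 [363 139   7   4  10] [366.  140.7] [660. 252.]
s143 [352 145   7   5  10] [354.8 146.9] [653. 209.]
s143 [370 144   5   5  12] [371.7 146.2] [686. 244.]
s143 [360 153   5   3   8] [361.8 153.8] [685. 200.]
t: 52.28
s144 [372 131   8   5  12] [374.9 133.1] [658. 296.]
s144 [362 138   5   4   9] [364.1 139.3] [652. 253.]
s144 [351 145   8   6  14] [355.1 147.2] [654. 208.]
s144 [371 144   4   4   9] [372.  145.8] [685. 246.]
s144 [360 152   4   4   9] [361.9 153.4] [684. 201.]
s144 [348 155   6   7  15] [350.5 158.2] [673. 163.]
```

View pics/m14.png

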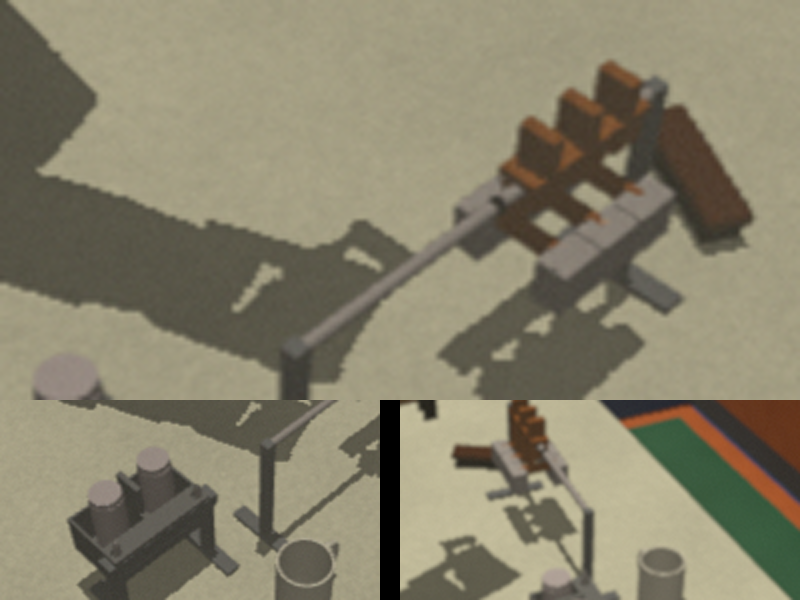

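```bash
python3 - <<'E'
from h import *
a=load("pics/s144.npy")
for p in [(346.2,156.4),(355.5,161.7)]: print(onz(a,*p,214).round(1))
print("band",onz(a,344.2,165.75,203).round(1))
from cell import job_done
job_done();print(state()["t"])
E
```

```text
[641.5 188.9 214. ]
[674.6 190.1 214. ]
band [655.4 164.4 203. ]
the job is handed in; nothing more can be done
the job is handed in; nothing more can be done
```

The whole job is done and handed in at about 52 s of simulated time. I had no verdict back, so the checks below are my own.

- **Caddy and cans:** I hung the empty caddy on both pins. The measured height on release was within about 1 mm of fully home, and the pins show through the flange holes. I then stood both spray cans upright in it, one to a compartment.
- **Hangers:** I hooked all three hangers over the rail right of the black band, finding the rail by light contact before lowering each one. I let go of all three, then gripped the rightmost and slid the row left past the band.

**Final checks:**
- In the last pictures the three hangers hang side by side, at y of about 209, 252 and 296 mm.
- The rightmost hook's right edge is at about 189 mm. The band's centre is at about 165–170 mm, so the gap is roughly 15 mm or more.
- The leftmost hook's left edge is at about 318 mm, with roughly 25 mm of rail to spare.
- The caddy and cans were still in place, and the arm was clear of everything. I did not touch the iron, jug or brush.

**Disagreements:**
- The camera views differed by several mm, up to about 10 mm in places, so I used contact and force readings for the tight fits.
- The hangers swung slightly after each release. I waited about 7 s before handing in, and the hanger tops still moved by a few mm between pictures, some of which may be measurement noise.

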